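# Load two waffle packs into a die sorter's spring magazine

### The job

Load the two lidded waffle packs, one after the other, into the spring magazine: press each one down against the spring follower just in front of the two lips, then slide it back under the lips until it is fully home against the sprung pad at the back and the front catch has sprung up in front of it. The packs hold bare dice, so feel your way: no pack may be jammed or pressed with more than about 15 N, and once the catch is up push no further, so that the pad never bottoms. Leave the thinner open pack where it lies.

Things in the scene. Friction and masses are not known exactly. Their poses are not given: they have to be found in the camera images.
- lidded_pack_1: Lidded waffle pack to load: flat square chip tray 52 x 52 x 9 mm, about 30 g, dark base under a milky clear lid, flat on the bench. Origin at the centre of its underside, z up, x and y along its sides; any side may lead. Grip it across two opposite sides. The two lidded packs are identical and either may go first.
- lidded_pack_2: The other lidded waffle pack to load, identical (52 x 52 x 9 mm), origin and axes likewise.
- open_pack: Open waffle pack without a lid, black with chips showing, 50 x 50 mm and 4 to 6 mm thick, flat on the bench; leave it there. Origin at the centre of its underside.
- magazine: Spring magazine, bright metal, fixed on the bench: base 120 x 90 x 8 mm, 67 mm tall. Origin: centre of its underside. Packs slide in along its +x. The well on the base is clamped on slotted feet anywhere within 3 mm fore or aft of where these words put it, not measured: every x below is nominal. Side plates x = +6 to +28: inner faces y = +-27 (1 mm play), flaring ahead of that to +-29.5.
- lip_mouth (a point): Point midway between the lips, nominal x = +6 mm of the magazine, 62 mm above the bench, the height of the lips' undersides. Two steel lips (3 mm thick, |y| = 19 to 33 mm) run level from here back to the back plate at x = +28; forward of it, to x = -1 mm, they turn up 20 degrees (2.5 mm) as a mouth. A pack's top must be 1 to 4 mm below this height while it is slid in.
- load_point (a point): At x = -36 mm of the magazine, y = 0, 62 mm above the bench: with a pack's centre below here it is clear of the lips and can be pressed straight down onto the follower or the pack below, 10 to 13 mm, held by its sides in its front half. The well is open here above and at both sides; two catch posts (x = -34 to -27, |y| = 11.5 to 17.5) are only 46 mm high.
- magazine_home (a point): Nominal place of the centre of the underside of the top pack when home: x = 0, y = 0 of the magazine, 53 mm above the bench (3 mm either way in x, as the well is clamped), held up against the lips by the spring; axes as the magazine's. A second pack below it lies 9 mm lower. Sliding in rubs with 1 to 3 N.
- follower (a joint): Travel (m) of the spring follower, a black 50 x 50 mm plate in the well that carries the packs: 0 = up, its top 61 mm above the bench; grows as it is pressed straight down, hard stop at 0.025. Spring 3.5 N at 0, plus 100 N per m, damped (it rises in about a tenth of a second). About 0.008 with one pack home, 0.017 with two.
- back_pad (a joint): Travel (m) of a sprung nylon pad (30 x 3.5 mm) in the back plate that a pack meets in its last mm: 0 = free, 2 N at first touch, plus 2 N per mm. Home, the pack leaves it at 0.0003 to 0.001; pushing to 0.0008 to 0.0015 (3.6 to 5 N) lets the catch up. Its hard stop is at 0.0025; over 0.0022 (6.4 N) counts as bottomed.
- catch (a joint): Travel (m) of the sprung front catch, a steel tongue 22 mm wide at x = -31.5 to -26 mm of the magazine: 0 = up, top 57.5 mm above the bench; grows as pressed down, to 0.014. Spring 0.7 N, plus 45 N per m. Pressing a pack down pushes it down too; it springs up as soon as the pack is pushed home (back pad at about 0.001), and then the pad holds the pack forward against it.
Not all that is in view belongs to the job. Leave any pink or red look-alike of the lidded_pack_1 alone.

How it is judged (in metres and radians):
On the way:
1. a first lidded pack is home at the top of the magazine, pressed up against the lips, with the catch up in front of it (((x of lidded_pack_1 in the frame of magazine_home between -0.006 and 0.006 m and y of lidded_pack_1 in the frame of magazine_home between -0.003 and 0.003 m and z of lidded_pack_1 in the frame of magazine_home between -0.0015 and 0.0015 m and angle between lidded_pack_1's own z axis and vertical below 0.06 rad) or (x of lidded_pack_2 in the frame of magazine_home between -0.006 and 0.006 m and y of lidded_pack_2 in the frame of magazine_home between -0.003 and 0.003 m and z of lidded_pack_2 in the frame of magazine_home between -0.0015 and 0.0015 m and angle between lidded_pack_2's own z axis and vertical below 0.06 rad)) and value of joint catch below 0.0015 m and value of joint follower between 0.006 and 0.0105 m), for 0.2 s.
At the end, for the whole second after the job is handed in: Both lidded packs rest in the magazine, one home at the top against the lips, the other 9 mm below: each within 6 mm of the nominal home fore and aft, 3 mm sideways, 1.5 to 2 mm in height, level within 0.06 rad; the catch is up within 1.5 mm; the open pack has moved less than 15 mm (((x of lidded_pack_1 in the frame of magazine_home between -0.006 and 0.006 m and y of lidded_pack_1 in the frame of magazine_home between -0.003 and 0.003 m and z of lidded_pack_1 in the frame of magazine_home between -0.0015 and 0.0015 m and angle between each of lidded_pack_1, lidded_pack_2's own z axis and vertical below 0.06 rad and x of lidded_pack_2 in the frame of magazine_home between -0.006 and 0.006 m and y of lidded_pack_2 in the frame of magazine_home between -0.003 and 0.003 m and z of lidded_pack_2 in the frame of magazine_home between -0.011 and -0.007 m) or (x of lidded_pack_2 in the frame of magazine_home between -0.006 and 0.006 m and y of lidded_pack_2 in the frame of magazine_home between -0.003 and 0.003 m and z of lidded_pack_2 in the frame of magazine_home between -0.0015 and 0.0015 m and angle between each of lidded_pack_2, lidded_pack_1's own z axis and vertical below 0.06 rad and x of lidded_pack_1 in the frame of magazine_home between -0.006 and 0.006 m and y of lidded_pack_1 in the frame of magazine_home between -0.003 and 0.003 m and z of lidded_pack_1 in the frame of magazine_home between -0.011 and -0.007 m)) and value of joint catch below 0.0015 m and value of joint follower above 0.0155 m and linear speed of each of lidded_pack_1, lidded_pack_2 below 0.02 m/s and distance of open_pack from where it was at the start of the episode below 0.015 m); the robot touches nothing.
It fails at once if the back pad is driven onto its hard stop (travel over 2.2 mm) (value of joint back_pad above 0.0022 m).
It fails at once if a lidded pack is jammed or forced: its contact forces with the magazine, all added up, pass 25 N (about 10 N at rest when home) (contact force between any of lidded_pack_1, lidded_pack_2 and magazine above 25 N).
It also fails if it takes over 72 s, if anything falls off the work surface, if the arm or the gripper's body presses on something with over 40 N, if the wrist force passes 120 N, or if a joint passes its speed limit or range.

### The arm

A 7-joint arm with a two-finger parallel gripper is mounted at the origin on the work surface; the furniture and walls round the work are solid. World frame = base frame: x ahead of the robot, y to its left, z up, the work surface at z = 0. Lengths are in m, angles in degrees, forces in N, time in s.
With the tool pointing down it reaches from about 0.425 to 1.025 m from the base axis. Payload 3.6 kg.
Tool frame: the origin (TCP) lies at the very end of the fingers, on their centre line; the grasp point (between the pads) lies 19 mm behind it (env.hold_point_z is the distance from the TCP to the grasp point, in m); z points along the fingers, y is the line along which they close (so a half turn about z gives the same grasp; the last joint's range is limited). The gripper opens to 85 mm and grips with 20 to 120 N. Pads are 22 mm wide; open, the fingers measure 114 mm over their backs; the gripper's body (76 mm by 85 mm) begins 54 mm behind the grasp point. The pads swing forward as they close: fully open they stand 13 mm farther back than shut.
Start: joints at [66.836, 33.873, 2.773, 92.16, -1.908, 54.013, -1.931], TCP at [0.222, -0.69, 0.231] pointing down, gripper open.
Joint ranges: [-153.93, 153.93], [-27.13, 128.08], [-72.61, 78.16], [10.71, 143.7], [-87.88, 267.88], [4.46, 118.87], [-176.78, 176.78]. Speed limits (degrees/s): [147.25, 147.25, 180, 180, 180, 180, 180].

### API

Orientations are given as [roll, pitch, yaw] about the fixed x, y, z axes, in that order (R = Rz(yaw) Ry(pitch) Rx(roll)).
In Python, from station import get_obs, optics, job, env gives the robot as it stands.
- The arm moves only by the tool step_arm, never from a script. Its argument "targets" is one flat list of numbers, 7 for each row, row after row: the shift along the tool's x, y, z in m, then the turn, a rotation vector about the tool's x, y, z in degrees, then the closure, from 0 (fully open) to 1 (shut). A call has 1 to 8 rows; each row shifts and turns the commanded pose from where the row before left it, along the tool's axes as they then stand; what a row does not reach is not made up. A row lasts 1/12 s, in which the tool goes at most 41.7 mm and 7.16 degrees, less where a joint would pass 70% of its speed; a pose out of reach is approached as far as the arm can. A call is refused whole if a number of a shift passes 0.0417 or a number of a turn 7.16, either way. A call with a gripper value outside its range is refused whole. The fingers move at their own pace and stop on an object; the grip force is fixed at half the most. Time passes only in rows, so rows that do not move let the fingers close. It gives the time, the measured TCP pose, the force, the opening and the grip force at its end, in the units of the state.
- get_obs(): the state, without advancing time (a new reading comes with each control period).
- optics.snapshot(name): name is "scene" or "top" or "wrist"; returns the picture (384x512x3 uint8, red, green, blue); there is no depth.
- optics.camera_model(name): a dict with "fx", "fy", "cx", "cy" (pixels), "R" (3x3) and "t" (3): a world point X has camera coordinates R X + t. Camera axes: x right, y down, z forward; pixel columns grow to the right and rows downward; lengths in m; the calibration is good to about 2 mm. A picture is of the moment at which its call begins: read the wrist's pose just before it. camera_model takes no time and is no camera call; for the wrist camera it gives the pose at the moment of the call.
- job.sign_off(): hands the job in; it is judged then, once.
The state is a dict: "t": time; "q": joint angles; "dq": joint speeds; "joint_efforts": joint torques, N m; "tcp_pos": TCP position; "orientation": TCP orientation; "wrist_force": force on the tool from outside, world axes, zero at the start; "wrist_torque": the same for the moment, N m; "width": opening from 0.0 (shut) to 1.0 (fully open); "gripper_force": force on a finger pad.
Only numpy, scipy, OpenCV 4.12 (cv2) and the standard library are available. Lean on these libraries where they do the work, as an engineer would, in place of code of your own. Each camera call takes 0.05 s, during which the arm holds its last target. There are 200 camera calls.

## Working session

There is one attempt and no reset: what is moved stays moved. The work goes in short steps, Python scripts to look and compute and a tool call to move; the robot and the scene stay as the last step left them, time stands still between calls to the robot, and variables do not carry over. Pictures are saved under pics/ and viewed, at most 10 in all, crops included, and the job is handed in when it is done.

Besides the shell and the picture viewer there is one more tool, called after ">>>" by a JSON object that holds its "api" and its "payload". step_arm: Moves the arm, as the interface text tells. Its arguments: {"type":"object","properties":{"targets":{"type":"array","items":{"type":"number"}}},"required":["targets"]}

```bash
mkdir -p pics; ls; python3 - <<'E'
from station import get_obs, optics, job, env
import cv2, numpy as np
o=get_obs(); print(o['t'],o['tcp_pos'],o['orientation'],o['wrist_force'],o['width'])
a=optics.snapshot("top"); b=optics.snapshot("scene")
cv2.imwrite('pics/top.png',a[:,:,::-1]); cv2.imwrite('pics/scene.png',b[:,:,::-1])
for n in("top","scene","wrist"):print(n,optics.camera_model(n))
E
```

```text
pics
0.0 [ 0.22147068 -0.6894669   0.23012798] [-1.79870723e+02  6.00108470e-03  1.78080706e+01] [0.8772823  0.04298298 0.02805798] 0.9958976151580404
top {'fx': 464.4127378639047, 'fy': 464.4127378639047, 'cx': 253.44740507574943, 'cy': 198.63068109536474, 'R': array([[-0.02515309, -0.99968119,  0.0021997 ],
       [-0.98637292,  0.02446024, -0.16269654],
       [ 0.16259086, -0.00626204, -0.9866737 ]]), 't': array([0.29834712, 0.401757  , 1.1215196 ])}
scene {'fx': 453.12573354261735, 'fy': 453.12573354261735, 'cx': 260.55595804427526, 'cy': 182.5412901761741, 'R': array([[-0.04632648, -0.99891882, -0.00387858],
       [-0.82894326,  0.04060962, -0.55785655],
       [ 0.55741092, -0.02262841, -0.82992833]]), 't': array([0.31375608, 0.37929192, 1.07644879])}
wrist {'fx': 339.08662599861157, 'fy': 339.08662599861157, 'cx': 252.9959720139077, 'cy': 198.9116050646631, 'R': array([[ 0.30590062, -0.95206181, -0.00176634],
       [-0.90606447, -0.29169023,  0.30653546],
       [-0.29235593, -0.09216897, -0.9518576 ]]), 't': array([-0.72320362, -0.04028776,  0.38134231])}
```

View pics/top.png

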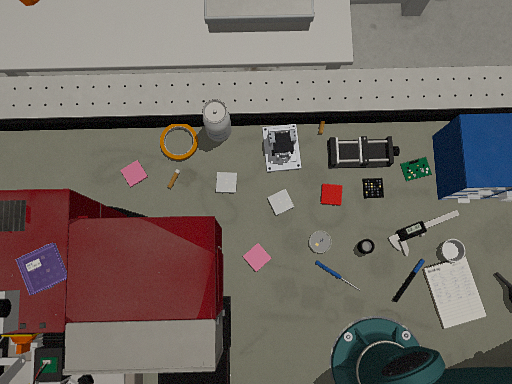

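View pics/scene.png

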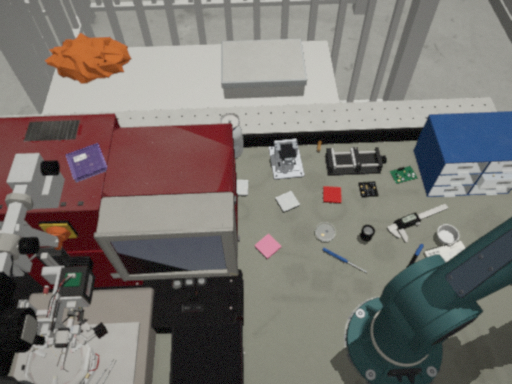

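The top view shows near-white packs at (227,182) and (280,202), which are the lidded candidates. The look-alikes are pink at (134,173) and (257,257) and red at (332,194). The open pack is at (373,188) and the magazine at (282,147). I choose the two white ones and check them in a crop.

```bash
cat > h.py <<'E'
from station import get_obs, optics, job, env
import cv2, numpy as np
def world(m,u,v,z):
    d=m['R'].T@np.array([(u-m['cx'])/m['fx'],(v-m['cy'])/m['fy'],1]); c=-m['R'].T@m['t']
    return c+d*(z-c[2])/d[2]
def pix(m,X):
    p=m['R']@np.asarray(X,float)+m['t']; return np.array([m['fx']*p[0]/p[2]+m['cx'],m['fy']*p[1]/p[2]+m['cy']])
E
python3 - <<'E'
from h import *
a=cv2.imread('pics/top.png'); m=optics.camera_model('top')
c=cv2.resize(a[110:230,205:335],None,fx=5,fy=5,interpolation=cv2.INTER_CUBIC)[:600]; cv2.imwrite('pics/crop.png',c)
hsv=cv2.cvtColor(a,cv2.COLOR_BGR2HSV)
mask=((hsv[...,1]<40)&(hsv[...,2]>185)).astype(np.uint8)
for cx,cy in((227,182),(280,202)):
    n,l,s,ce=cv2.connectedComponentsWithStats(mask)
    k=l[cy,cx]; print(s[k],ce[k])
    pts=np.argwhere(l==k)[:,::-1]
    w=np.array([world(m,u,v,.009)[:2] for u,v in pts])
    print(w.mean(0),cv2.minAreaRect((w*1000).astype(np.float32)))
for u,v in((264,126),(297,124),(301,168),(267,171)):print(world(m,u,v,.008))
E
```

```text
[     0      0    512    384 193987] [253.53968049 190.70004691]
[0.44477722 0.28660765] ((464.4652099609375, 279.5536193847656), (1394.532958984375, 995.3744506835938), 88.6390380859375)
[280 202   1   1   1] [280. 202.]
[0.402649   0.22103093] ((402.64898681640625, 221.0309295654297), (0.0, 0.0), 0.0)
[0.60422135 0.25574802 0.008     ]
[0.60754347 0.16953727 0.008     ]
[0.4897762  0.16402144 0.008     ]
[0.48404886 0.25152076 0.008     ]
```

View pics/crop.png

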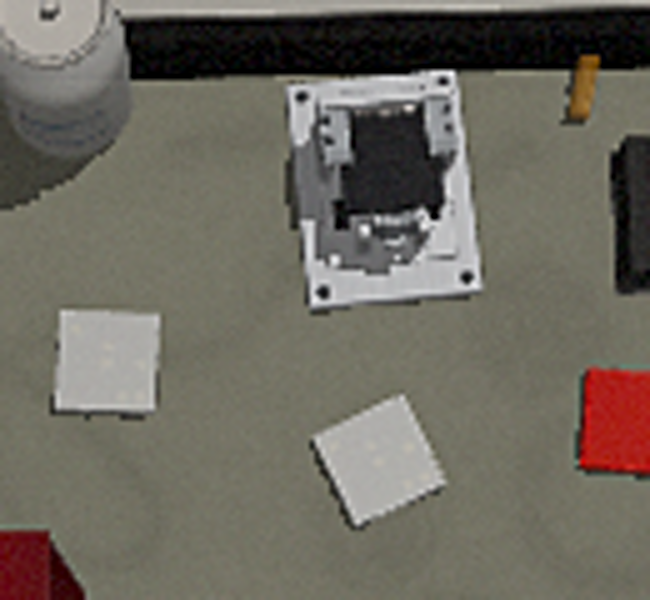

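The crop confirms two milky-white packs, at crop (107,362) and (380,460). The magazine's lips and back plate are at the image top, with the black follower in front of them.

```bash
python3 - <<'E'
from h import *
m=optics.camera_model('top'); ms=optics.camera_model('scene')
f=lambda P,z:np.array([world(m,(u+.5)/5-.5+205,(v+.5)/5-.5+110,z)[:2] for u,v in P])
for n,P,z in(('A',[(61,311),(160,314),(156,411),(53,410)],.009),('B',[(311,436),(402,394),(446,483),(359,527)],.009),('M',[(288,87),(455,71),(481,289),(313,308)],.008)):
    w=f(P,z); e=np.roll(w,-1,0)-w
    print(n,w.mean(0).round(4),np.linalg.norm(e,axis=1).round(4),np.degrees(np.arctan2(e[:,1],e[:,0])).round(1))
for mm in(m,ms,optics.camera_model('wrist')): print(-mm['R'].T@mm['t'])
# triangulate: red machine right-top corners, blue box corner
def tri(a,b):
    P=[x['R'] for x in(m,ms)];
    K=lambda x:np.array([[x['fx'],0,x['cx']],[0,x['fy'],x['cy']],[0,0,1]])@np.c_[x['R'],x['t']]
    X=cv2.triangulatePoints(K(m),K(ms),np.float32(a).reshape(2,1),np.float32(b).reshape(2,1)); return (X[:3]/X[3]).ravel()
print(tri((221,217),(236,126)),tri((221,320),(237,197)),tri((460,114),(428,115)),tri((434,183),(424,193)),tri((215,105),(231,119)))
from scipy.spatial.transform import Rotation as R
o=get_obs();print(R.from_euler('xyz',o['orientation'],degrees=True).as_matrix().T@(-optics.camera_model('wrist')['R'].T@optics.camera_model('wrist')['t']-o['tcp_pos']),o['q'])
E
```

```text
A [0.458  0.3567] [0.0507 0.0505 0.0524 0.0516] [-93.2 176.6  88.   -5.2]
B [0.4037 0.2197] [0.0513 0.0507 0.0496 0.0524] [ -66.4 -156.   115.5   25.8]
M [0.5462 0.2123] [0.0876 0.1171 0.0869 0.1185] [ -85.7 -175.7   95.2    4.6]
[0.22143774 0.29544794 1.17128209]
[-0.27107761  0.32237228  1.10618275]
[ 0.29621281 -0.66513816  0.37405578]
[0.31437925 0.34446794 0.435208  ] [0.15420952 0.34628317 0.43033138] [ 0.5736098  -0.18622269  0.15478303] [ 0.45755708 -0.20921151 -0.07367851] [0.62534606 0.37311864 0.11096407]
[ 0.07856474 -0.00067841 -0.14384694] [66.83356434 33.92378482  2.7685289  92.22872359 -1.90948488 54.01514712
 -1.93146246]
```

```bash
cat >> h.py <<'E'
def leg(p0,p1,yaw,step=.04):
    d=np.subtract(p1,p0); c,s=np.cos(np.radians(yaw)),np.sin(np.radians(yaw))
    t=np.array([d[0]*c+d[1]*s,d[0]*s-d[1]*c,-d[2]]); n=int(np.ceil(np.linalg.norm(t)/step)); return n,(t/n).round(5)
E
python3 - <<'E'
from h import *
P=[(.2215,-.6895,.230),(.5,-.25,.36),(.47,.1,.36)]
print(leg(P[0],P[1],17.8),leg(P[1],P[2],17.8),leg(P[2],(.39,.213,.2),204.8))
E
```

```text
(14, array([ 0.02854, -0.02381, -0.00929])) (9, array([ 0.00871, -0.03805, -0.     ])) (6, array([0.0042 , 0.02269, 0.02667]))
```

>>> {"api": "step_arm", "payload": {"targets": [0.0285, -0.0238, -0.0093, 0, 0, 0, 0, 0.0285, -0.0238, -0.0093, 0, 0, 0, 0, 0.0285, -0.0238, -0.0093, 0, 0, 0, 0, 0.0285, -0.0238, -0.0093, 0, 0, 0, 0, 0.0285, -0.0238, -0.0093, 0, 0, 0, 0, 0.0285, -0.0238, -0.0093, 0, 0, 0, 0, 0.0285, -0.0238, -0.0093, 0, 0, 0, 0]}}

```text
t: 0.68
tcp_pos: [0.3611, -0.4687, 0.2964]
orientation: [-180.0, 0.0, 17.8]
wrist_force: [0.2, -0.2, 0.4]
width: 0.995
gripper_force: 0.0
```

>>> {"api": "step_arm", "payload": {"targets": [0.0285, -0.0238, -0.0093, 0, 0, 0, 0, 0.0285, -0.0238, -0.0093, 0, 0, 0, 0, 0.0285, -0.0238, -0.0093, 0, 0, 0, 0, 0.0285, -0.0238, -0.0093, 0, 0, 0, 0, 0.0285, -0.0238, -0.0093, 0, 0, 0, 0, 0.0285, -0.0238, -0.0093, 0, 0, 0, 0, 0.0285, -0.0238, -0.0093, 0, 0, 0, 0]}}

```text
t: 1.27
tcp_pos: [0.5, -0.2492, 0.3617]
orientation: [-180.0, 0.0, 17.8]
wrist_force: [0.8, -0.8, 0.1]
width: 1.001
gripper_force: 0.0
```

>>> {"api": "step_arm", "payload": {"targets": [0.0087, -0.038, 0, 0, 0, 0, 0, 0.0087, -0.038, 0, 0, 0, 0, 0, 0.0087, -0.038, 0, 0, 0, 0, 0, 0.0087, -0.038, 0, 0, 0, 0, 0, 0.0087, -0.038, 0, 0, 0, 0, 0, 0.0087, -0.038, 0, 0, 0, 0, 0, 0.0087, -0.038, 0, 0, 0, 0, 0, 0.0087, -0.038, 0, 0, 0, 0, 0]}}

```text
t: 1.93
tcp_pos: [0.472, 0.0613, 0.3613]
orientation: [180.0, 0.0, 17.8]
wrist_force: [0.7, -0.2, 0.1]
width: 1.0
gripper_force: 0.0
```

>>> {"api": "step_arm", "payload": {"targets": [0.0087, -0.038, 0, 0, 0, -7, 0, 0, 0, 0, 0, 0, -7, 0, 0, 0, 0, 0, 0, -7, 0, 0, 0, 0, 0, 0, -7, 0, 0, 0, 0, 0, 0, -7, 0, 0, 0, 0, 0, 0, -7, 0, 0, 0, 0, 0, 0, -7, 0]}}

```text
t: 2.52
tcp_pos: [0.4692, 0.0984, 0.3611]
orientation: [-180.0, 0.0, 67.2]
wrist_force: [0.8, 0.4, 1.2]
width: 1.004
gripper_force: 0.0
```

>>> {"api": "step_arm", "payload": {"targets": [0, 0, 0, 0, 0, -7, 0, 0, 0, 0, 0, 0, -7, 0, 0, 0, 0, 0, 0, -7, 0, 0, 0, 0, 0, 0, -7, 0, 0, 0, 0, 0, 0, -7, 0, 0, 0, 0, 0, 0, -7, 0, 0, 0, 0, 0, 0, -7, 0, 0, 0, 0, 0, 0, -7, 0]}}

```text
t: 3.18
tcp_pos: [0.4692, 0.0983, 0.3611]
orientation: [-179.9, -0.0, 123.2]
wrist_force: [1.0, 0.0, -0.3]
width: 1.0
gripper_force: 0.0
```

>>> {"api": "step_arm", "payload": {"targets": [0, 0, 0, 0, 0, -7, 0, 0, 0, 0, 0, 0, -7, 0, 0, 0, 0, 0, 0, -7, 0, 0, 0, 0, 0, 0, -7, 0, 0, 0, 0, 0, 0, -7, 0, 0, 0, 0, 0, 0, -7, 0, 0, 0, 0, 0, 0, -7, 0, 0, 0, 0, 0, 0, -7, 0]}}

```text
t: 3.85
tcp_pos: [0.4692, 0.0983, 0.3611]
orientation: [-180.0, -0.1, 179.2]
wrist_force: [0.5, 0.1, -0.3]
width: 1.0
gripper_force: 0.0
```

>>> {"api": "step_arm", "payload": {"targets": [0, 0, 0, 0, 0, -7, 0, 0, 0, 0, 0, 0, -7, 0, 0, 0, 0, 0, 0, -7, 0, 0, 0, 0, 0, 0, -4.6, 0]}}

```text
t: 4.18
tcp_pos: [0.4692, 0.0983, 0.3611]
orientation: [180.0, -0.1, -155.3]
wrist_force: [-0.1, -0.7, -0.0]
width: 0.998
gripper_force: 0.0
```

>>> {"api": "step_arm", "payload": {"targets": [0.004, 0.023, 0.0267, 0, 0, 0, 0, 0.004, 0.023, 0.0267, 0, 0, 0, 0, 0.004, 0.023, 0.0267, 0, 0, 0, 0, 0.004, 0.023, 0.0267, 0, 0, 0, 0, 0.004, 0.023, 0.0267, 0, 0, 0, 0, 0.004, 0.023, 0.0267, 0, 0, 0, 0, 0, 0, 0, 0, 0, 0, 0]}}

```text
t: 4.77
tcp_pos: [0.3851, 0.2165, 0.1977]
orientation: [179.9, -0.5, -155.1]
wrist_force: [-0.6, -0.3, -0.7]
width: 0.996
gripper_force: 0.0
```

```bash
python3 - <<'E'
from h import *
a=optics.snapshot('wrist'); m=optics.camera_model('wrist'); np.savez('w1.npz',**m)
a=cv2.cvtColor(a,cv2.COLOR_RGB2BGR); cv2.imwrite('pics/w1.png',a)
g=get_obs();print(g['t'],g['tcp_pos'],g['orientation'],g['q'])
print(pix(m,(.4037,.2197,.009)),pix(m,(.5462,.2123,.062)),pix(m,g['tcp_pos']))
E
```

```text
4.8167 [0.38739526 0.21525959 0.19920753] [ 179.95690529   -0.34075572 -155.21674837] [ -2.18865857  20.84851432 -40.68782667 127.53795584  21.55998059
  38.68860284  56.59832142]
[249.58202118 188.47484309] [182.13689029 326.2785994 ] [251.72900293 263.23401675]
```

View pics/w1.png

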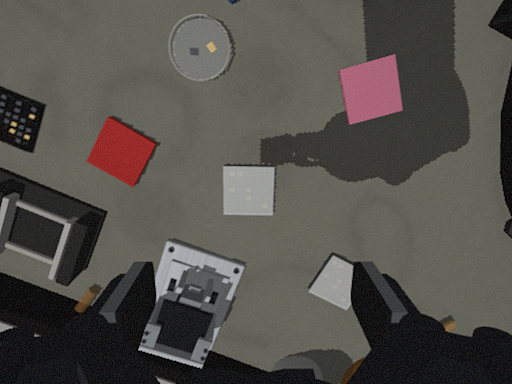

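The wrist view shows pack B centred near (248.5,190), as predicted (249.6,188.5). The magazine base corners are near (169,240), (245,263), (204,367) and (139,348).

```bash
python3 - <<'E'
from h import *
m=dict(np.load('w1.npz')); a=cv2.imread('pics/w1.png')
g=cv2.cvtColor(a,cv2.COLOR_BGR2GRAY)
_,l,s,c=cv2.connectedComponentsWithStats(cv2.morphologyEx((g>125).astype(np.uint8),cv2.MORPH_OPEN,np.ones((3,3))))
k=l[200,230];pts=np.argwhere(l==k)[:,::-1];print(s[k])
r=cv2.minAreaRect(pts.astype(np.float32));print(r)
w=np.array([world(m,*p,.009)[:2] for p in cv2.boxPoints(r)]);e=np.roll(w,-1,0)-w
print('B',w.mean(0),np.linalg.norm(e,axis=1),np.degrees(np.arctan2(e[:,1],e[:,0])))
w=np.array([world(m,*p,.008)[:2] for p in((169,240),(245,263),(204,367),(139,348))]);e=np.roll(w,-1,0)-w
print('M',w.mean(0),np.linalg.norm(e,axis=1),np.degrees(np.arctan2(e[:,1],e[:,0])))
cv2.imwrite('pics/w1m.png',cv2.resize(a[230:384,120:270],None,fx=3.9,fy=3.9,interpolation=cv2.INTER_CUBIC))
E
```

```text
[ 223  166   51   50 2452]
((248.0, 190.49998474121094), (49.99999237060547, 48.99999237060547), 0.0)
B [0.40687838 0.21937051] [0.05234301 0.05017138 0.05233701 0.05248746] [-156.73861489  114.77652919   25.79696776  -65.22782696]
M [0.56298391 0.21537151] [0.08629697 0.15141654 0.08207309 0.14913163] [  96.08668132    4.94341582  -85.4911512  -173.43926364]
```

View pics/w1m.png

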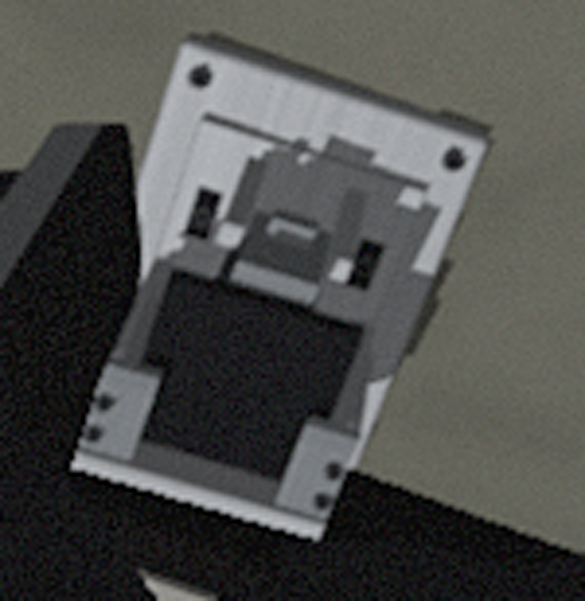

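>>> {"api": "step_arm", "payload": {"targets": [-0.0037, -0.0039, 0.02, 0, 0, 0, 0.25, 0, 0, 0.035, 0, 0, 0, 0.25, 0, 0, 0.035, 0, 0, 0, 0.25, 0, 0, 0.035, 0, 0, 0, 0.25, 0, 0, 0.035, 0, 0, 0, 0.25, 0, 0, 0.02, 0, 0, 0, 0.25, 0, 0, 0, 0, 0, 0, 0.25, 0, 0, 0, 0, 0, 0, 0.25]}}

```text
t: 5.48
tcp_pos: [0.3965, 0.2118, 0.0212]
orientation: [-179.9, -0.0, -155.6]
wrist_force: [0.7, 0.6, 0.8]
width: 0.751
gripper_force: 0.0
```

>>> {"api": "step_arm", "payload": {"targets": [0, 0, 0.004, 0, 0, 0, 0.25, 0, 0, 0.004, 0, 0, 0, 0.25, 0, 0, 0.003, 0, 0, 0, 0.25, 0, 0, 0, 0, 0, 0, 0.25, 0, 0, 0, 0, 0, 0, 0.25]}}

```text
t: 5.9
tcp_pos: [0.3961, 0.2123, 0.0108]
orientation: [180.0, 0.1, -155.6]
wrist_force: [0.7, -0.8, -0.5]
width: 0.749
gripper_force: 0.0
```

>>> {"api": "step_arm", "payload": {"targets": [0.003, 0, 0.002, 0, 0, 0, 0.25, 0, 0, 0.002, 0, 0, 0, 0.25, 0, 0, 0.002, 0, 0, 0, 0.25, 0, 0, 0, 0, 0, 0, 0.25]}}

```text
t: 6.23
tcp_pos: [0.3928, 0.211, 0.004]
orientation: [-180.0, -0.0, -155.6]
wrist_force: [-1.1, 0.8, -0.1]
width: 0.748
gripper_force: 0.0
```

>>> {"api": "step_arm", "payload": {"targets": [0, 0, 0.001, 0, 0, 0, 0.25, 0, 0, 0.001, 0, 0, 0, 0.25, 0, 0, 0, 0, 0, 0, 0.25]}}

```text
t: 6.48
tcp_pos: [0.393, 0.2111, 0.0021]
orientation: [-180.0, -0.0, -155.6]
wrist_force: [0.5, -0.4, -0.3]
width: 0.751
gripper_force: 0.0
```

>>> {"api": "step_arm", "payload": {"targets": [0, 0, 0.001, 0, 0, 0, 0.25, 0, 0, 0.001, 0, 0, 0, 0.25, 0, 0, 0, 0, 0, 0, 0.25]}}

```text
t: 6.73
tcp_pos: [0.393, 0.2111, 0.0002]
orientation: [-180.0, -0.0, -155.6]
wrist_force: [0.1, 0.8, 0.8]
width: 0.747
gripper_force: 0.0
```

>>> {"api": "step_arm", "payload": {"targets": [0, 0, 0.001, 0, 0, 0, 0.25, 0, 0, 0.001, 0, 0, 0, 0.25, 0, 0, 0.001, 0, 0, 0, 0.25, 0, 0, 0, 0, 0, 0, 0.25]}}

```text
t: 7.07
tcp_pos: [0.3929, 0.211, -0.0029]
orientation: [-180.0, -0.0, -155.6]
wrist_force: [-0.3, -0.1, 0.5]
width: 0.753
gripper_force: 0.0
```

>>> {"api": "step_arm", "payload": {"targets": [0, 0, 0, 0, 0, 0, 0.33, 0, 0, 0, 0, 0, 0, 0.36, 0, 0, 0, 0, 0, 0, 0.6, 0, 0, 0, 0, 0, 0, 0.8, 0, 0, 0, 0, 0, 0, 1, 0, 0, 0, 0, 0, 0, 1]}}

```text
t: 7.57
tcp_pos: [0.393, 0.2111, -0.0024]
orientation: [180.0, 0.0, -155.6]
wrist_force: [-0.1, -1.0, 5.2]
width: 0.579
gripper_force: 62.0
```

>>> {"api": "step_arm", "payload": {"targets": [0, 0, -0.005, 0, 0, 0, 1, 0, 0, -0.035, 0, 0, 0, 1, 0, 0, -0.04, 0, 0, 0, 1, 0, 0, -0.04, 0, 0, 0, 1, 0, 0, -0.035, 0, 0, 0, 1, 0, 0, 0, 0, 0, 0, 1]}}

```text
t: 8.07
tcp_pos: [0.3958, 0.2129, 0.1577]
orientation: [179.9, 0.6, -155.7]
wrist_force: [0.4, 0.1, 0.1]
width: 0.583
gripper_force: 62.6
```

>>> {"api": "step_arm", "payload": {"targets": [-0.0307, -0.015, 0, 0, 0, 0, 1, -0.0307, -0.015, 0, 0, 0, 0, 1, -0.0307, -0.015, 0, 0, 0, 0, 1, 0, 0, 0, 0, 0, 6.6, 1, 0, 0, 0, 0, 0, 6.6, 1, 0, 0, 0, 0, 0, 6.6, 1, 0, 0, 0, 0, 0, 0, 1, 0, 0, 0, 0, 0, 0, 1]}}

```text
t: 8.73
tcp_pos: [0.4949, 0.2077, 0.1519]
orientation: [-179.9, -0.1, -175.2]
wrist_force: [-0.9, -0.1, 0.2]
width: 0.576
gripper_force: 62.6
```

```bash
python3 - <<'E'
from h import *
g=get_obs();m=optics.camera_model('wrist');a=optics.snapshot('wrist'); np.savez('w2.npz',**m)
a=cv2.cvtColor(a,cv2.COLOR_RGB2BGR); cv2.imwrite('pics/w2.png',a)
cv2.imwrite('pics/w2b.png',cv2.resize(a[120:384,60:412],None,fx=2.2,fy=2.2,interpolation=cv2.INTER_CUBIC))
print(g['t'],g['tcp_pos'],g['orientation'],g['q'],g['wrist_force'],g['width'])
E
```

```text
8.7333 [0.49493891 0.20769088 0.15189085] [-1.79943794e+02 -5.89606904e-02 -1.75222782e+02] [ -3.60383455  30.09599688 -32.45803927 119.07357014  26.03778935
  37.8746828   41.23919198] [-0.87718584 -0.13567813  0.16511513] 0.5761162079444607
```

View pics/w2b.png

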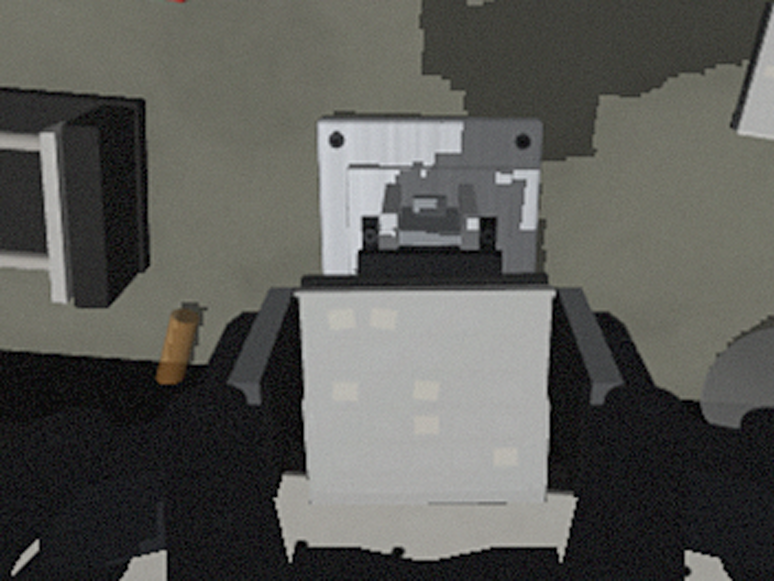

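The picture shows the pack held level. Its front top edge runs from crop (300,292) to (553,292), and its far edge from (312,503) to (548,500). The magazine's front base corners are at (318,119) and (543,121), with the catch and posts near (430,205).

```bash
python3 - <<'E'
from h import *
m=dict(np.load('w2.npz'))
t=np.array([.49494,.20769,.15189]);y=np.radians(-175.22)
F=lambda P,z:np.array([world(m,(u+.5)/2.2-.5+60,(v+.5)/2.2-.5+120,z) for u,v in P])
w=F([(318,119),(543,121)],.008);print('front corners',w,np.linalg.norm(w[1]-w[0]));d=w[1]-w[0];print('yaw',np.degrees(np.arctan2(d[1],d[0]))-90)
yw=np.radians(4.7);print('M centre from front',w.mean(0)[:2]+.06*np.array([np.cos(yw),np.sin(yw)]))
w=F([(300,292),(553,292),(548,500),(311,503)],.1633);e=np.roll(w,-1,0)-w
print('pack',w.mean(0),np.linalg.norm(e,axis=1),np.degrees(np.arctan2(e[:,1],e[:,0])))
d=w.mean(0)[:2]-t[:2];print('pack in tool',d@[np.cos(y),np.sin(y)],d@[np.sin(y),-np.cos(y)])
# side: posts tops z=.046 
w=F([(388,225),(473,225)],.046);print('posts mid',w.mean(0),w)
E
```

```text
front corners [[0.48939106 0.16510765 0.008     ]
 [0.48274869 0.25393595 0.008     ]] 0.089076308245094
yaw 4.276479734739738
M centre from front [0.54586812 0.21443811]
pack [0.50833285 0.21005405 0.1633    ] [0.04969645 0.0498865  0.05143015 0.05068603] [  94.81897868    6.52835623  -84.26616925 -175.45123089]
pack in tool -0.013543265836391991 0.0012398057407856618
posts mid [0.51551325 0.21182992 0.046     ] [[0.5167944  0.19660776 0.046     ]
 [0.5142321  0.22705209 0.046     ]]
```

>>> {"api": "step_arm", "payload": {"targets": [0, 0.0017, 0.028, 0, 0, 0, 1, 0, 0, 0.028, 0, 0, 0, 1, 0, 0, 0.026, 0, 0, 0, 1, 0, 0, 0, 0, 0, 0, 1, 0, 0, 0, 0, 0, 0, 1]}}

```text
t: 9.2
tcp_pos: [0.4942, 0.2094, 0.0694]
orientation: [-179.9, -0.2, -175.3]
wrist_force: [0.5, -0.4, 0.6]
width: 0.581
gripper_force: 62.5
```

>>> {"api": "step_arm", "payload": {"targets": [0, 0, 0.003, 0, 0, 0, 1, 0, 0, 0.003, 0, 0, 0, 1, 0, 0, 0, 0, 0, 0, 1, 0, 0, 0, 0, 0, 0, 1]}}

```text
t: 9.53
tcp_pos: [0.4959, 0.21, 0.0652]
orientation: [180.0, 0.1, -175.4]
wrist_force: [0.2, 0.1, -0.7]
width: 0.582
gripper_force: 62.5
```

>>> {"api": "step_arm", "payload": {"targets": [0, 0, 0.0015, 0, 0, 0, 1, 0, 0, 0.0015, 0, 0, 0, 1, 0, 0, 0, 0, 0, 0, 1, 0, 0, 0, 0, 0, 0, 1]}}

```text
t: 9.87
tcp_pos: [0.4953, 0.2097, 0.0613]
orientation: [-180.0, -0.0, -175.4]
wrist_force: [-0.2, -0.0, -0.2]
width: 0.576
gripper_force: 62.5
```

>>> {"api": "step_arm", "payload": {"targets": [0, 0, 0.001, 0, 0, 0, 1, 0, 0, 0.001, 0, 0, 0, 1, 0, 0, 0, 0, 0, 0, 1, 0, 0, 0, 0, 0, 0, 1]}}

```text
t: 10.2
tcp_pos: [0.4953, 0.2098, 0.0592]
orientation: [-180.0, -0.0, -175.4]
wrist_force: [1.0, -0.0, 0.7]
width: 0.581
gripper_force: 62.5
```

>>> {"api": "step_arm", "payload": {"targets": [0, 0, 0.001, 0, 0, 0, 1, 0, 0, 0, 0, 0, 0, 1, 0, 0, 0, 0, 0, 0, 1]}}

```text
t: 10.45
tcp_pos: [0.4955, 0.2099, 0.0585]
orientation: [180.0, 0.0, -175.4]
wrist_force: [-0.6, 0.1, 2.7]
width: 0.579
gripper_force: 62.9
```

>>> {"api": "step_arm", "payload": {"targets": [0, 0, 0.001, 0, 0, 0, 1, 0, 0, 0, 0, 0, 0, 1, 0, 0, 0, 0, 0, 0, 1]}}

```text
t: 10.7
tcp_pos: [0.4955, 0.21, 0.0574]
orientation: [180.0, 0.0, -175.4]
wrist_force: [-0.5, 0.2, 2.7]
width: 0.58
gripper_force: 62.9
```

>>> {"api": "step_arm", "payload": {"targets": [0, 0, 0.001, 0, 0, 0, 1, 0, 0, 0, 0, 0, 0, 1, 0, 0, 0, 0, 0, 0, 1]}}

```text
t: 10.95
tcp_pos: [0.4956, 0.21, 0.0563]
orientation: [180.0, 0.0, -175.4]
wrist_force: [0.5, -0.2, 2.9]
width: 0.578
gripper_force: 62.9
```

>>> {"api": "step_arm", "payload": {"targets": [0, 0, 0.001, 0, 0, 0, 1, 0, 0, 0, 0, 0, 0, 1, 0, 0, 0, 0, 0, 0, 1]}}

```text
t: 11.2
tcp_pos: [0.4956, 0.21, 0.0553]
orientation: [180.0, 0.0, -175.4]
wrist_force: [0.3, -0.4, 4.0]
width: 0.584
gripper_force: 63.0
```

Contact came at TCP 0.0585, as predicted, so the underside is 2.4 mm above the TCP. I press 7 mm more.

>>> {"api": "step_arm", "payload": {"targets": [0, 0, 0.001, 0, 0, 0, 1, 0, 0, 0.001, 0, 0, 0, 1, 0, 0, 0.001, 0, 0, 0, 1, 0, 0, 0, 0, 0, 0, 1]}}

```text
t: 11.53
tcp_pos: [0.4955, 0.21, 0.0522]
orientation: [180.0, 0.0, -175.4]
wrist_force: [1.1, -0.0, 4.3]
width: 0.576
gripper_force: 63.0
```

>>> {"api": "step_arm", "payload": {"targets": [0, 0, 0.001, 0, 0, 0, 1, 0, 0, 0.001, 0, 0, 0, 1, 0, 0, 0.001, 0, 0, 0, 1, 0, 0, 0.001, 0, 0, 0, 1, 0, 0, 0, 0, 0, 0, 1, 0, 0, 0, 0, 0, 0, 1]}}

```text
t: 12.03
tcp_pos: [0.4955, 0.21, 0.0483]
orientation: [180.0, 0.0, -175.4]
wrist_force: [0.4, 1.5, 5.0]
width: 0.58
gripper_force: 63.1
```

>>> {"api": "step_arm", "payload": {"targets": [-0.002, 0, 0, 0, 0, 0, 1, -0.002, 0, 0, 0, 0, 0, 1, -0.002, 0, 0, 0, 0, 0, 1, -0.002, 0, 0, 0, 0, 0, 1, 0, 0, 0, 0, 0, 0, 1]}}

```text
t: 12.45
tcp_pos: [0.5037, 0.2103, 0.0482]
orientation: [-180.0, 0.0, -175.4]
wrist_force: [-0.5, -0.9, 5.1]
width: 0.58
gripper_force: 63.1
```

>>> {"api": "step_arm", "payload": {"targets": [-0.002, 0, 0, 0, 0, 0, 1, -0.002, 0, 0, 0, 0, 0, 1, -0.002, 0, 0, 0, 0, 0, 1, 0, 0, 0, 0, 0, 0, 1]}}

```text
t: 12.78
tcp_pos: [0.5099, 0.211, 0.0483]
orientation: [180.0, 0.0, -175.4]
wrist_force: [0.1, -0.1, 4.0]
width: 0.579
gripper_force: 63.1
```

>>> {"api": "step_arm", "payload": {"targets": [-0.002, 0, 0, 0, 0, 0, 1, -0.002, 0, 0, 0, 0, 0, 1, 0, 0, 0, 0, 0, 0, 1]}}

```text
t: 13.03
tcp_pos: [0.5138, 0.2113, 0.0483]
orientation: [180.0, 0.0, -175.4]
wrist_force: [0.2, -1.2, 4.8]
width: 0.583
gripper_force: 63.1
```

>>> {"api": "step_arm", "payload": {"targets": [-0.0015, 0, 0, 0, 0, 0, 1, -0.0015, 0, 0, 0, 0, 0, 1, 0, 0, 0, 0, 0, 0, 1]}}

```text
t: 13.28
tcp_pos: [0.5166, 0.2116, 0.0483]
orientation: [180.0, 0.0, -175.4]
wrist_force: [-0.1, -0.3, 3.8]
width: 0.582
gripper_force: 63.1
```

>>> {"api": "step_arm", "payload": {"targets": [-0.0015, 0, 0, 0, 0, 0, 1, -0.0015, 0, 0, 0, 0, 0, 1, 0, 0, 0, 0, 0, 0, 1]}}

```text
t: 13.53
tcp_pos: [0.5197, 0.2118, 0.0483]
orientation: [180.0, 0.0, -175.4]
wrist_force: [-1.6, -0.3, 3.9]
width: 0.578
gripper_force: 63.1
```

>>> {"api": "step_arm", "payload": {"targets": [-0.0015, 0, 0, 0, 0, 0, 1, -0.0015, 0, 0, 0, 0, 0, 1, 0, 0, 0, 0, 0, 0, 1]}}

```text
t: 13.78
tcp_pos: [0.5227, 0.212, 0.0483]
orientation: [180.0, 0.0, -175.4]
wrist_force: [-0.3, -0.6, 4.6]
width: 0.581
gripper_force: 63.1
```

>>> {"api": "step_arm", "payload": {"targets": [-0.001, 0, 0, 0, 0, 0, 1, -0.001, 0, 0, 0, 0, 0, 1, 0, 0, 0, 0, 0, 0, 1]}}

```text
t: 14.03
tcp_pos: [0.5245, 0.2122, 0.0483]
orientation: [180.0, 0.0, -175.4]
wrist_force: [-0.6, -1.1, 4.0]
width: 0.577
gripper_force: 63.1
```

>>> {"api": "step_arm", "payload": {"targets": [-0.0007, 0, 0, 0, 0, 0, 1, 0, 0, 0, 0, 0, 0, 1, 0, 0, 0, 0, 0, 0, 1]}}

```text
t: 14.28
tcp_pos: [0.5251, 0.2122, 0.0483]
orientation: [180.0, 0.0, -175.4]
wrist_force: [-0.4, -0.7, 5.0]
width: 0.581
gripper_force: 63.1
```

>>> {"api": "step_arm", "payload": {"targets": [-0.0007, 0, 0, 0, 0, 0, 1, 0, 0, 0, 0, 0, 0, 1, 0, 0, 0, 0, 0, 0, 1]}}

```text
t: 14.53
tcp_pos: [0.5257, 0.2122, 0.0483]
orientation: [-180.0, 0.0, -175.4]
wrist_force: [0.0, -0.4, 3.9]
width: 0.579
gripper_force: 63.1
```

```bash
python3 -c "
from h import *
g=get_obs();print(g['tcp_pos'],g['wrist_force'],g['wrist_torque'])"
```

```text
[0.52572322 0.2122406  0.04829573] [ 0.04998384 -0.44595421  3.93280186] [0.0711784  0.09504659 0.08257914]
```

>>> {"api": "step_arm", "payload": {"targets": [-0.0007, 0, 0, 0, 0, 0, 1, 0, 0, 0, 0, 0, 0, 1]}}

```text
t: 14.7
tcp_pos: [0.5264, 0.2123, 0.0483]
orientation: [180.0, 0.0, -175.4]
wrist_force: [-0.6, -0.2, 4.3]
width: 0.577
gripper_force: 63.1
```

>>> {"api": "step_arm", "payload": {"targets": [-0.0007, 0, 0, 0, 0, 0, 1, 0, 0, 0, 0, 0, 0, 1]}}

```text
t: 14.87
tcp_pos: [0.5272, 0.2124, 0.0483]
orientation: [180.0, 0.0, -175.4]
wrist_force: [-1.8, -1.0, 4.6]
width: 0.576
gripper_force: 63.1
```

>>> {"api": "step_arm", "payload": {"targets": [0, 0, 0, 0, 0, 0, 1]}}

```text
t: 14.95
tcp_pos: [0.5272, 0.2124, 0.0483]
orientation: [180.0, 0.0, -175.4]
wrist_force: [-1.2, -0.1, 4.3]
width: 0.582
gripper_force: 63.1
```

>>> {"api": "step_arm", "payload": {"targets": [-0.0006, 0, 0, 0, 0, 0, 1, 0, 0, 0, 0, 0, 0, 1]}}

```text
t: 15.12
tcp_pos: [0.5277, 0.2124, 0.0483]
orientation: [180.0, 0.0, -175.4]
wrist_force: [-0.2, 0.1, 5.1]
width: 0.582
gripper_force: 63.1
```

>>> {"api": "step_arm", "payload": {"targets": [0, 0, 0, 0, 0, 0, 1]}}

```text
t: 15.2
tcp_pos: [0.5277, 0.2124, 0.0483]
orientation: [180.0, 0.0, -175.4]
wrist_force: [-0.2, 0.2, 5.6]
width: 0.582
gripper_force: 63.1
```

>>> {"api": "step_arm", "payload": {"targets": [-0.0006, 0, 0, 0, 0, 0, 1, 0, 0, 0, 0, 0, 0, 1]}}

```text
t: 15.37
tcp_pos: [0.5283, 0.2125, 0.0483]
orientation: [180.0, -0.0, -175.4]
wrist_force: [-0.6, 0.8, 5.2]
width: 0.582
gripper_force: 63.1
```

>>> {"api": "step_arm", "payload": {"targets": [0, 0, 0, 0, 0, 0, 1]}}

```text
t: 15.45
tcp_pos: [0.5283, 0.2125, 0.0483]
orientation: [180.0, 0.0, -175.4]
wrist_force: [-0.8, -0.1, 4.5]
width: 0.584
gripper_force: 63.1
```

>>> {"api": "step_arm", "payload": {"targets": [-0.0006, 0, 0, 0, 0, 0, 1, 0, 0, 0, 0, 0, 0, 1]}}

```text
t: 15.62
tcp_pos: [0.5289, 0.2125, 0.0483]
orientation: [180.0, 0.0, -175.4]
wrist_force: [-0.4, 0.7, 4.1]
width: 0.578
gripper_force: 63.1
```

>>> {"api": "step_arm", "payload": {"targets": [0, 0, 0, 0, 0, 0, 1]}}

```text
t: 15.7
tcp_pos: [0.5289, 0.2125, 0.0483]
orientation: [180.0, 0.0, -175.4]
wrist_force: [-0.9, 0.1, 5.0]
width: 0.584
gripper_force: 63.1
```

>>> {"api": "step_arm", "payload": {"targets": [-0.0006, 0, 0, 0, 0, 0, 1, 0, 0, 0, 0, 0, 0, 1]}}

```text
t: 15.87
tcp_pos: [0.5295, 0.2126, 0.0483]
orientation: [-180.0, -0.0, -175.4]
wrist_force: [-0.8, 0.5, 5.1]
width: 0.579
gripper_force: 63.1
```

>>> {"api": "step_arm", "payload": {"targets": [0, 0, 0, 0, 0, 0, 1]}}

```text
t: 15.95
tcp_pos: [0.5295, 0.2126, 0.0483]
orientation: [180.0, 0.0, -175.4]
wrist_force: [-1.3, -0.2, 4.3]
width: 0.579
gripper_force: 63.1
```

>>> {"api": "step_arm", "payload": {"targets": [-0.0006, 0, 0, 0, 0, 0, 1, 0, 0, 0, 0, 0, 0, 1, 0, 0, 0, 0, 0, 0, 1]}}

```text
t: 16.2
tcp_pos: [0.5304, 0.2127, 0.0484]
orientation: [180.0, 0.0, -175.4]
wrist_force: [-0.2, 0.3, 4.9]
width: 0.579
gripper_force: 63.1
```

>>> {"api": "step_arm", "payload": {"targets": [-0.0006, 0, 0, 0, 0, 0, 1, 0, 0, 0, 0, 0, 0, 1, 0, 0, 0, 0, 0, 0, 1]}}

```text
t: 16.45
tcp_pos: [0.5304, 0.2127, 0.0482]
orientation: [180.0, -0.0, -175.4]
wrist_force: [-1.6, -0.0, 4.4]
width: 0.579
gripper_force: 63.1
```

>>> {"api": "step_arm", "payload": {"targets": [0, 0, 0, 0, 0, 0, 1]}}

```text
t: 16.53
tcp_pos: [0.5304, 0.2127, 0.0483]
orientation: [180.0, -0.0, -175.4]
wrist_force: [-1.5, 0.1, 4.6]
width: 0.576
gripper_force: 63.1
```

>>> {"api": "step_arm", "payload": {"targets": [-0.0005, 0, 0, 0, 0, 0, 1, 0, 0, 0, 0, 0, 0, 1, 0, 0, 0, 0, 0, 0, 1]}}

```text
t: 16.78
tcp_pos: [0.5305, 0.2127, 0.0482]
orientation: [-180.0, -0.1, -175.4]
wrist_force: [-2.6, 0.1, 4.6]
width: 0.58
gripper_force: 63.1
```

>>> {"api": "step_arm", "payload": {"targets": [0, 0, 0, 0, 0, 0, 1]}}

```text
t: 16.87
tcp_pos: [0.5305, 0.2127, 0.0481]
orientation: [-180.0, -0.1, -175.4]
wrist_force: [-2.4, 0.5, 4.8]
width: 0.582
gripper_force: 63.1
```

>>> {"api": "step_arm", "payload": {"targets": [0, 0, 0, 0, 0, 0, 1]}}

```text
t: 16.95
tcp_pos: [0.5306, 0.2127, 0.0482]
orientation: [-180.0, -0.1, -175.4]
wrist_force: [-2.3, 0.1, 4.5]
width: 0.577
gripper_force: 63.1
```

The force and the stalled x (about 0.5304) show pad contact. I push on gently and watch the measured travel.

>>> {"api": "step_arm", "payload": {"targets": [-0.0005, 0, 0, 0, 0, 0, 1, 0, 0, 0, 0, 0, 0, 1, 0, 0, 0, 0, 0, 0, 1]}}

```text
t: 17.2
tcp_pos: [0.531, 0.2126, 0.0481]
orientation: [-180.0, -0.1, -175.4]
wrist_force: [-4.0, 0.2, 4.8]
width: 0.581
gripper_force: 63.1
```

>>> {"api": "step_arm", "payload": {"targets": [-0.0004, 0, 0, 0, 0, 0, 1, 0, 0, 0, 0, 0, 0, 1, 0, 0, 0, 0, 0, 0, 1]}}

```text
t: 17.45
tcp_pos: [0.5313, 0.2126, 0.048]
orientation: [-180.0, -0.1, -175.4]
wrist_force: [-5.3, 1.2, 4.0]
width: 0.578
gripper_force: 63.0
```

>>> {"api": "step_arm", "payload": {"targets": [0, 0, 0, 0, 0, 0, 1]}}

```text
t: 17.53
tcp_pos: [0.5314, 0.2126, 0.0481]
orientation: [-180.0, -0.1, -175.4]
wrist_force: [-4.4, -0.4, 3.9]
width: 0.581
gripper_force: 63.0
```

```bash
python3 - <<'E'
from h import *
F=[]
for i in range(4):
    a=optics.snapshot('wrist'); g=get_obs(); F.append(np.r_[g['wrist_force'],g['tcp_pos']])
print(np.mean(F,0))
m=optics.camera_model('wrist')
a=cv2.cvtColor(a,cv2.COLOR_RGB2BGR); cv2.imwrite('pics/w3.png',a)
cv2.imwrite('pics/w3b.png',cv2.resize(a[150:290,165:335],None,fx=4.2,fy=4.2,interpolation=cv2.INTER_CUBIC))
for p in [(-.0315,-.011,.0575),(-.0315,.011,.0575),(-.0315,-.011,.0507),(-.026,0,.062)]:
    c,s=np.cos(.0803),np.sin(.0803); X=(.546+p[0]*c-p[1]*s,.214+p[0]*s+p[1]*c,p[2]); q=pix(m,X); print(p,(q-[165,150])*4.2)
E
```

```text
[-4.86649833  0.58678516  3.08018752  0.53147334  0.21259704  0.04809582]
(-0.0315, -0.011, 0.0575) [258.89424826 374.0970927 ]
(-0.0315, 0.011, 0.0575) [472.30924106 374.19578982]
(-0.0315, -0.011, 0.0507) [263.61381624 347.6938816 ]
(-0.026, 0, 0.062) [365.48387714 442.48594719]
```

View pics/w3b.png

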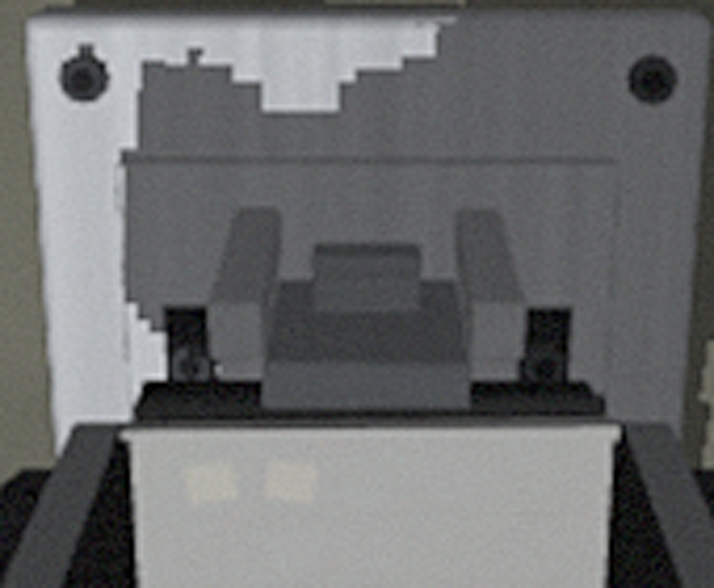

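The catch has sprung up: its top face (rows 362–408) now stands in front of the pack's dark front face, about 3 mm below the lid edge (row 425). I ease the push, then let the pack rise to the lips.

>>> {"api": "step_arm", "payload": {"targets": [0.0005, 0, 0, 0, 0, 0, 1, 0.0005, 0, 0, 0, 0, 0, 1, 0, 0, 0, 0, 0, 0, 1, 0, 0, 0, 0, 0, 0, 1]}}

```text
t: 18.07
tcp_pos: [0.5314, 0.2126, 0.0484]
orientation: [-180.0, 0.0, -175.4]
wrist_force: [-3.6, -0.2, 2.6]
width: 0.585
gripper_force: 63.0
```

>>> {"api": "step_arm", "payload": {"targets": [0, 0, -0.0005, 0, 0, 0, 1, 0, 0, -0.0005, 0, 0, 0, 1, 0, 0, 0, 0, 0, 0, 1]}}

```text
t: 18.32
tcp_pos: [0.5314, 0.2126, 0.0494]
orientation: [-180.0, 0.0, -175.4]
wrist_force: [-3.8, -0.4, 3.4]
width: 0.581
gripper_force: 62.9
```

>>> {"api": "step_arm", "payload": {"targets": [0, 0, -0.0005, 0, 0, 0, 1, 0, 0, 0, 0, 0, 0, 1, 0, 0, 0, 0, 0, 0, 1]}}

```text
t: 18.57
tcp_pos: [0.5312, 0.2125, 0.0499]
orientation: [-180.0, 0.0, -175.4]
wrist_force: [-1.7, -0.4, 4.5]
width: 0.578
gripper_force: 63.0
```

>>> {"api": "step_arm", "payload": {"targets": [0, 0, -0.0005, 0, 0, 0, 1, 0, 0, 0, 0, 0, 0, 1, 0, 0, 0, 0, 0, 0, 1]}}

```text
t: 18.82
tcp_pos: [0.5311, 0.2126, 0.0503]
orientation: [-180.0, 0.0, -175.4]
wrist_force: [-2.9, 0.2, 3.5]
width: 0.58
gripper_force: 63.0
```

>>> {"api": "step_arm", "payload": {"targets": [0.0003, 0, -0.0005, 0, 0, 0, 1, 0, 0, 0, 0, 0, 0, 1, 0, 0, 0, 0, 0, 0, 1]}}

```text
t: 19.07
tcp_pos: [0.531, 0.2126, 0.0509]
orientation: [-180.0, 0.0, -175.4]
wrist_force: [-2.9, 0.5, 4.0]
width: 0.58
gripper_force: 62.9
```

>>> {"api": "step_arm", "payload": {"targets": [0.0002, 0, -0.0005, 0, 0, 0, 1, 0, 0, 0, 0, 0, 0, 1, 0, 0, 0, 0, 0, 0, 1]}}

```text
t: 19.32
tcp_pos: [0.5309, 0.2126, 0.0511]
orientation: [180.0, 0.0, -175.4]
wrist_force: [-0.1, -0.1, -1.0]
width: 0.581
gripper_force: 62.8
```

>>> {"api": "step_arm", "payload": {"targets": [0, 0, 0, 0, 0, 0, 0.35, 0, 0, 0, 0, 0, 0, 0.25, 0, 0, 0, 0, 0, 0, 0.2, 0, 0, 0, 0, 0, 0, 0.2]}}

```text
t: 19.65
tcp_pos: [0.531, 0.2129, 0.0515]
orientation: [180.0, 0.0, -175.4]
wrist_force: [-0.3, -0.3, 0.0]
width: 0.799
gripper_force: 0.0
```

>>> {"api": "step_arm", "payload": {"targets": [0, 0, -0.01, 0, 0, 0, 0.2, 0, 0, -0.03, 0, 0, 0, 0.2, 0, 0, -0.035, 0, 0, 0, 0.1, 0, 0, -0.035, 0, 0, 0, 0, 0, 0, 0, 0, 0, 0, 0]}}

```text
t: 20.07
tcp_pos: [0.5343, 0.2156, 0.1683]
orientation: [179.7, 0.7, -175.4]
wrist_force: [1.5, 1.5, 0.5]
width: 1.003
gripper_force: 0.0
```

```bash
python3 - <<'E'
from h import *
g=get_obs();m=optics.camera_model('wrist');a=optics.snapshot('wrist'); np.savez('w4.npz',**m)
a=cv2.cvtColor(a,cv2.COLOR_RGB2BGR); cv2.imwrite('pics/w4.png',a)
cv2.imwrite('pics/w4b.png',cv2.resize(a[80:384,100:480],None,fx=1.95,fy=1.95,interpolation=cv2.INTER_CUBIC))
print(g['t'],g['tcp_pos'],g['orientation'],g['wrist_force'],g['width'])
print(leg((.531,.2126,.16),(.457,.342,.16),184.6))
E
```

```text
20.0667 [0.53429701 0.21557477 0.16828239] [ 179.73142876    0.66385662 -175.38394521] [1.53278099 1.50633084 0.45311789] 1.0026436878969587
(4, array([ 0.01585,  0.03373, -0.     ]))
```

View pics/w4b.png

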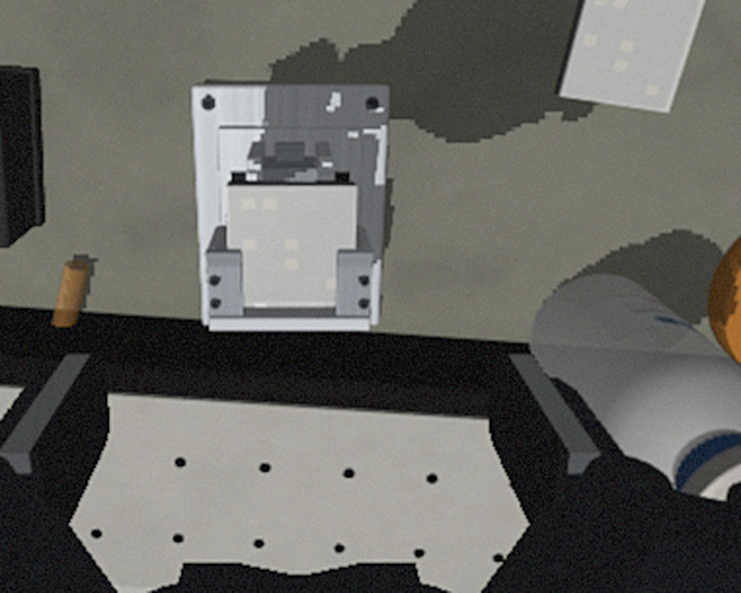

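The picture shows the first pack home under both lips at crop (290,245), with the catch up in front at (290,165). Next is the other pack.

>>> {"api": "step_arm", "payload": {"targets": [0.0158, 0.0337, -0.01, 0, 0, 0, 0, 0.0158, 0.0337, -0.01, 0, 0, 0, 0, 0.0158, 0.0337, -0.01, 0, 0, 0, 0, 0.0158, 0.0337, -0.01, 0, 0, 0, 0, 0, 0, 0, 0, 0, -7, 0, 0, 0, 0, 0, 0, -7, 0, 0, 0, 0, 0, 0, -7, 0, 0, 0, 0, 0, 0, -7, 0]}}

```text
t: 20.78
tcp_pos: [0.4559, 0.3417, 0.2006]
orientation: [-180.0, -0.1, -147.0]
wrist_force: [0.3, -0.8, 0.9]
width: 1.004
gripper_force: 0.0
```

>>> {"api": "step_arm", "payload": {"targets": [0, 0, 0, 0, 0, -7, 0, 0, 0, 0, 0, 0, -7, 0, 0, 0, 0, 0, 0, -7, 0, 0, 0, 0, 0, 0, -7, 0, 0, 0, 0, 0, 0, -7, 0, 0, 0, 0, 0, 0, -7, 0, 0, 0, 0, 0, 0, -7, 0, 0, 0, 0, 0, 0, -5, 0]}}

```text
t: 21.45
tcp_pos: [0.4562, 0.3411, 0.2004]
orientation: [179.9, -0.1, -93.1]
wrist_force: [0.5, 0.6, 0.3]
width: 1.003
gripper_force: 0.0
```

>>> {"api": "step_arm", "payload": {"targets": [0, 0, 0, 0, 0, 0, 0, 0, 0, 0, 0, 0, 0, 0]}}

```text
t: 21.62
tcp_pos: [0.4564, 0.3414, 0.2006]
orientation: [179.9, -0.0, -93.5]
wrist_force: [-0.2, 0.5, -0.2]
width: 1.001
gripper_force: 0.0
```

```bash
python3 - <<'E'
from h import *
g=get_obs();m=optics.camera_model('wrist');a=optics.snapshot('wrist')
a=cv2.cvtColor(a,cv2.COLOR_RGB2BGR); cv2.imwrite('pics/w5.png',a)
print(g['t'],g['tcp_pos'],g['orientation'],g['q'])
p=pix(m,(.458,.3567,.009));print(p)
gr=cv2.cvtColor(a,cv2.COLOR_BGR2GRAY)
v=gr[int(p[1])-15:int(p[1])+15,int(p[0])-15:int(p[0])+15];print(v.mean(),np.percentile(gr,[10,50,90]))
_,l,s,c=cv2.connectedComponentsWithStats(cv2.morphologyEx((gr>(v.mean()*.82)).astype(np.uint8),cv2.MORPH_OPEN,np.ones((3,3))))
k=l[int(p[1]),int(p[0])];pts=np.argwhere(l==k)[:,::-1];print(s[k])
w=np.array([world(m,*q,.009)[:2] for q in pts],np.float32)
print(w.mean(0),cv2.minAreaRect(w*1000))
E
```

```text
21.6167 [0.45635546 0.34136448 0.20056242] [ 1.79922207e+02 -4.79777249e-02 -9.35229106e+01] [ -2.09510845  35.56690474 -56.64197857 112.31969312  37.5047333
  52.84489599  98.45083278]
[251.88171736 185.59285657]
173.4911111111111 [ 21. 106. 156.]
[ 228  163   51   48 2389]
[0.45745662 0.35769376] ((457.24395751953125, 358.2622985839844), (50.1080207824707, 51.660797119140625), 86.44468688964844)
```

>>> {"api": "step_arm", "payload": {"targets": [-0.0015, 0, 0.035, 0, 0, 0, 0.25, 0, 0, 0.035, 0, 0, 0, 0.25, 0, 0, 0.035, 0, 0, 0, 0.25, 0, 0, 0.035, 0, 0, 0, 0.25, 0, 0, 0.035, 0, 0, 0, 0.25, 0, 0, 0.015, 0, 0, 0, 0.25, 0, 0, 0, 0, 0, 0, 0.25, 0, 0, 0, 0, 0, 0, 0.25]}}

```text
t: 22.33
tcp_pos: [0.4563, 0.3434, 0.0109]
orientation: [179.9, -0.1, -93.4]
wrist_force: [0.3, 0.5, 0.5]
width: 0.749
gripper_force: 0.0
```

>>> {"api": "step_arm", "payload": {"targets": [0, 0, 0.004, 0, 0, 0, 0.25, 0, 0, 0.004, 0, 0, 0, 0.25, 0, 0, 0, 0, 0, 0, 0.25, 0, 0, 0, 0, 0, 0, 0.25]}}

```text
t: 22.67
tcp_pos: [0.4573, 0.3437, 0.0041]
orientation: [-179.9, 0.0, -93.4]
wrist_force: [-0.0, -0.1, -0.4]
width: 0.749
gripper_force: 0.0
```

>>> {"api": "step_arm", "payload": {"targets": [0, 0, 0.002, 0, 0, 0, 0.25, 0, 0, 0.002, 0, 0, 0, 0.25, 0, 0, 0.0015, 0, 0, 0, 0.25, 0, 0, 0, 0, 0, 0, 0.25, 0, 0, 0, 0, 0, 0, 0.25]}}

```text
t: 23.08
tcp_pos: [0.4567, 0.3434, -0.0023]
orientation: [180.0, -0.0, -93.4]
wrist_force: [0.2, -0.5, -0.4]
width: 0.754
gripper_force: 0.0
```

>>> {"api": "step_arm", "payload": {"targets": [0, 0, 0, 0, 0, 0, 0.25]}}

```text
t: 23.17
tcp_pos: [0.4568, 0.3434, -0.0023]
orientation: [180.0, -0.0, -93.4]
wrist_force: [0.2, -0.6, 0.3]
width: 0.747
gripper_force: 0.0
```

>>> {"api": "step_arm", "payload": {"targets": [0, 0, 0, 0, 0, 0, 0.33, 0, 0, 0, 0, 0, 0, 0.36, 0, 0, 0, 0, 0, 0, 0.6, 0, 0, 0, 0, 0, 0, 0.8, 0, 0, 0, 0, 0, 0, 1, 0, 0, 0, 0, 0, 0, 1]}}

```text
t: 23.67
tcp_pos: [0.4569, 0.3438, -0.0018]
orientation: [-180.0, 0.0, -93.4]
wrist_force: [-1.6, -0.7, 5.3]
width: 0.58
gripper_force: 62.4
```

>>> {"api": "step_arm", "payload": {"targets": [0, 0, -0.005, 0, 0, 0, 1, 0, 0, -0.035, 0, 0, 0, 1, 0, 0, -0.04, 0, 0, 0, 1, 0, 0, -0.04, 0, 0, 0, 1, 0, 0, -0.035, 0, 0, 0, 1, 0, 0, 0, 0, 0, 0, 1]}}

```text
t: 24.17
tcp_pos: [0.459, 0.3473, 0.1594]
orientation: [-179.6, 0.5, -93.4]
wrist_force: [0.2, 1.1, 0.0]
width: 0.582
gripper_force: 62.5
```

>>> {"api": "step_arm", "payload": {"targets": [0.0327, -0.0116, 0, 0, 0, 0, 1, 0.0327, -0.0116, 0, 0, 0, 0, 1, 0.0327, -0.0116, 0, 0, 0, 0, 1, 0.0327, -0.0116, 0, 0, 0, 0, 1, 0, 0, 0, 0, 0, 6.8, 1, 0, 0, 0, 0, 0, 6.8, 1, 0, 0, 0, 0, 0, 6.8, 1, 0, 0, 0, 0, 0, 6.8, 1]}}

```text
t: 24.83
tcp_pos: [0.4952, 0.2091, 0.1523]
orientation: [180.0, -0.0, -121.0]
wrist_force: [0.4, 0.3, -0.1]
width: 0.578
gripper_force: 62.4
```

>>> {"api": "step_arm", "payload": {"targets": [0, 0, 0, 0, 0, 6.8, 1, 0, 0, 0, 0, 0, 6.8, 1, 0, 0, 0, 0, 0, 6.8, 1, 0, 0, 0, 0, 0, 6.8, 1, 0, 0, 0, 0, 0, 6.8, 1, 0, 0, 0, 0, 0, 6.8, 1, 0, 0, 0, 0, 0, 6.8, 1, 0, 0, 0, 0, 0, 6.8, 1]}}

```text
t: 25.5
tcp_pos: [0.4949, 0.2097, 0.1524]
orientation: [-180.0, -0.1, -175.3]
wrist_force: [0.5, 0.2, -0.2]
width: 0.578
gripper_force: 62.4
```

>>> {"api": "step_arm", "payload": {"targets": [0, 0, 0, 0, 0, 0, 1, 0, 0, 0, 0, 0, 0, 1, 0, 0, 0, 0, 0, 0, 1]}}

```text
t: 25.75
tcp_pos: [0.4951, 0.21, 0.1526]
orientation: [-180.0, -0.0, -174.8]
wrist_force: [-0.3, -0.1, 0.9]
width: 0.578
gripper_force: 62.4
```

```bash
python3 - <<'E'
from h import *
g=get_obs();m=optics.camera_model('wrist');a=optics.snapshot('wrist'); np.savez('w6.npz',**m)
a=cv2.cvtColor(a,cv2.COLOR_RGB2BGR); cv2.imwrite('pics/w6.png',a)
cv2.imwrite('pics/w6b.png',cv2.resize(a[120:384,60:412],None,fx=2.2,fy=2.2,interpolation=cv2.INTER_CUBIC))
print(g['t'],g['tcp_pos'],g['orientation'],g['wrist_force'],g['width'])
E
```

```text
25.75 [0.4951017  0.2099704  0.15256033] [-1.79985914e+02 -3.40677483e-02 -1.74838666e+02] [-0.33110125 -0.05254969  0.87511788] 0.5783505241024144
```

View pics/w6b.png

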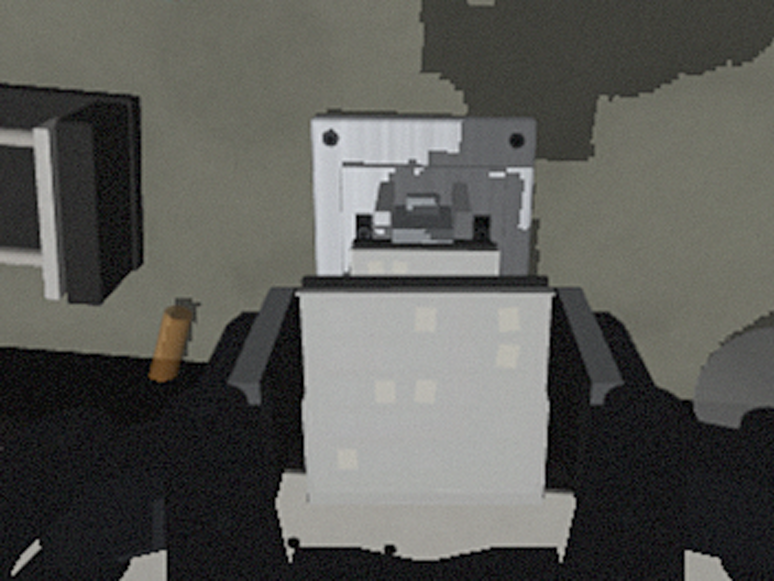

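The view is the same as for the first pack: front edge at row 292, pack centred, and the first pack and catch behind it. I descend.

>>> {"api": "step_arm", "payload": {"targets": [0, 0, 0.03, 0, 0, 0.6, 1, 0, 0, 0.03, 0, 0, 0, 1, 0, 0, 0.026, 0, 0, 0, 1, 0, 0, 0, 0, 0, 0, 1, 0, 0, 0, 0, 0, 0, 1, 0, 0, 0, 0, 0, 0, 1]}}

```text
t: 26.3
tcp_pos: [0.4959, 0.2108, 0.0676]
orientation: [179.9, 0.1, -175.6]
wrist_force: [0.2, 0.7, 0.1]
width: 0.578
gripper_force: 62.4
```

>>> {"api": "step_arm", "payload": {"targets": [0, 0, 0.001, 0, 0, 0, 1, 0, 0, 0.001, 0, 0, 0, 1, 0, 0, 0, 0, 0, 0, 1]}}

```text
t: 26.55
tcp_pos: [0.4961, 0.2104, 0.0659]
orientation: [180.0, 0.1, -175.6]
wrist_force: [-0.1, 0.5, -0.8]
width: 0.583
gripper_force: 62.4
```

>>> {"api": "step_arm", "payload": {"targets": [0, 0, 0.001, 0, 0, 0, 1, 0, 0, 0.001, 0, 0, 0, 1, 0, 0, 0, 0, 0, 0, 1]}}

```text
t: 26.8
tcp_pos: [0.4954, 0.2101, 0.0629]
orientation: [-180.0, 0.0, -175.6]
wrist_force: [0.4, 0.9, 0.3]
width: 0.58
gripper_force: 62.4
```

>>> {"api": "step_arm", "payload": {"targets": [0, 0, 0.001, 0, 0, 0, 1, 0, 0, 0.001, 0, 0, 0, 1, 0, 0, 0, 0, 0, 0, 1]}}

```text
t: 27.05
tcp_pos: [0.4952, 0.2101, 0.0606]
orientation: [-180.0, -0.0, -175.6]
wrist_force: [0.6, -0.8, 0.7]
width: 0.58
gripper_force: 62.4
```

>>> {"api": "step_arm", "payload": {"targets": [0, 0, 0.001, 0, 0, 0, 1, 0, 0, 0.001, 0, 0, 0, 1, 0, 0, 0, 0, 0, 0, 1]}}

```text
t: 27.3
tcp_pos: [0.4955, 0.2103, 0.059]
orientation: [180.0, 0.0, -175.6]
wrist_force: [-0.2, -0.9, 3.0]
width: 0.58
gripper_force: 62.9
```

>>> {"api": "step_arm", "payload": {"targets": [0, 0, 0.001, 0, 0, 0, 1, 0, 0, 0.001, 0, 0, 0, 1, 0, 0, 0.001, 0, 0, 0, 1, 0, 0, 0, 0, 0, 0, 1]}}

```text
t: 27.63
tcp_pos: [0.4956, 0.2103, 0.0558]
orientation: [180.0, 0.0, -175.6]
wrist_force: [-0.6, -0.1, 4.8]
width: 0.578
gripper_force: 63.0
```

>>> {"api": "step_arm", "payload": {"targets": [0, 0, 0.001, 0, 0, 0, 1, 0, 0, 0.001, 0, 0, 0, 1, 0, 0, 0.001, 0, 0, 0, 1, 0, 0, 0, 0, 0, 0, 1]}}

```text
t: 27.97
tcp_pos: [0.4956, 0.2104, 0.0528]
orientation: [180.0, 0.0, -175.6]
wrist_force: [-0.6, -0.9, 4.3]
width: 0.581
gripper_force: 63.0
```

>>> {"api": "step_arm", "payload": {"targets": [0, 0, 0.001, 0, 0, 0, 1, 0, 0, 0.001, 0, 0, 0, 1, 0, 0, 0.001, 0, 0, 0, 1, 0, 0, 0.001, 0, 0, 0, 1, 0, 0, 0, 0, 0, 0, 1, 0, 0, 0, 0, 0, 0, 1]}}

```text
t: 28.47
tcp_pos: [0.4957, 0.2104, 0.0489]
orientation: [180.0, 0.0, -175.6]
wrist_force: [-1.0, -0.2, 4.8]
width: 0.578
gripper_force: 63.0
```

>>> {"api": "step_arm", "payload": {"targets": [0, 0, 0.0005, 0, 0, 0, 1, -0.002, 0, 0, 0, 0, 0, 1, -0.002, 0, 0, 0, 0, 0, 1, -0.002, 0, 0, 0, 0, 0, 1, -0.002, 0, 0, 0, 0, 0, 1, 0, 0, 0, 0, 0, 0, 1]}}

```text
t: 28.97
tcp_pos: [0.5037, 0.211, 0.0484]
orientation: [180.0, 0.0, -175.6]
wrist_force: [-0.0, -0.3, 5.4]
width: 0.579
gripper_force: 63.0
```

>>> {"api": "step_arm", "payload": {"targets": [-0.002, 0, 0, 0, 0, 0, 1, -0.002, 0, 0, 0, 0, 0, 1, -0.002, 0, 0, 0, 0, 0, 1, 0, 0, 0, 0, 0, 0, 1]}}

```text
t: 29.3
tcp_pos: [0.5097, 0.2114, 0.0484]
orientation: [180.0, 0.0, -175.6]
wrist_force: [0.0, -0.3, 5.7]
width: 0.582
gripper_force: 63.0
```

>>> {"api": "step_arm", "payload": {"targets": [-0.002, 0, 0, 0, 0, 0, 1, -0.002, 0, 0, 0, 0, 0, 1, 0, 0, 0, 0, 0, 0, 1]}}

```text
t: 29.55
tcp_pos: [0.5136, 0.2117, 0.0484]
orientation: [180.0, 0.0, -175.6]
wrist_force: [-0.4, -1.2, 5.9]
width: 0.581
gripper_force: 63.0
```

>>> {"api": "step_arm", "payload": {"targets": [-0.0015, 0, 0, 0, 0, 0, 1, -0.0015, 0, 0, 0, 0, 0, 1, 0, 0, 0, 0, 0, 0, 1]}}

```text
t: 29.8
tcp_pos: [0.5165, 0.2119, 0.0484]
orientation: [180.0, 0.0, -175.6]
wrist_force: [-0.1, -0.2, 5.3]
width: 0.581
gripper_force: 63.0
```

>>> {"api": "step_arm", "payload": {"targets": [-0.0015, 0, 0, 0, 0, 0, 1, -0.0015, 0, 0, 0, 0, 0, 1, 0, 0, 0, 0, 0, 0, 1]}}

```text
t: 30.05
tcp_pos: [0.5195, 0.2122, 0.0484]
orientation: [180.0, 0.0, -175.6]
wrist_force: [-0.5, -0.5, 6.2]
width: 0.578
gripper_force: 63.0
```

>>> {"api": "step_arm", "payload": {"targets": [-0.0015, 0, 0, 0, 0, 0, 1, -0.0015, 0, 0, 0, 0, 0, 1, 0, 0, 0, 0, 0, 0, 1]}}

```text
t: 30.3
tcp_pos: [0.5225, 0.2124, 0.0484]
orientation: [180.0, 0.0, -175.6]
wrist_force: [-1.1, -0.1, 6.4]
width: 0.578
gripper_force: 63.0
```

>>> {"api": "step_arm", "payload": {"targets": [-0.0015, 0, 0, 0, 0, 0, 1, -0.0015, 0, 0, 0, 0, 0, 1, 0, 0, 0, 0, 0, 0, 1]}}

```text
t: 30.55
tcp_pos: [0.5255, 0.2126, 0.0484]
orientation: [180.0, 0.0, -175.6]
wrist_force: [-0.6, 0.2, 5.4]
width: 0.579
gripper_force: 63.0
```

>>> {"api": "step_arm", "payload": {"targets": [-0.001, 0, 0, 0, 0, 0, 1, -0.001, 0, 0, 0, 0, 0, 1, 0, 0, 0, 0, 0, 0, 1]}}

```text
t: 30.8
tcp_pos: [0.5274, 0.2128, 0.0484]
orientation: [180.0, 0.0, -175.6]
wrist_force: [-0.2, -1.1, 5.6]
width: 0.575
gripper_force: 63.0
```

Contact is expected at about x 0.5304, so I use fine steps from here.

>>> {"api": "step_arm", "payload": {"targets": [-0.0006, 0, 0, 0, 0, 0, 1, 0, 0, 0, 0, 0, 0, 1, 0, 0, 0, 0, 0, 0, 1]}}

```text
t: 31.05
tcp_pos: [0.5278, 0.2128, 0.0484]
orientation: [180.0, -0.0, -175.6]
wrist_force: [-0.8, -0.3, 5.6]
width: 0.58
gripper_force: 63.0
```

>>> {"api": "step_arm", "payload": {"targets": [-0.0006, 0, 0, 0, 0, 0, 1, 0, 0, 0, 0, 0, 0, 1, 0, 0, 0, 0, 0, 0, 1]}}

```text
t: 31.3
tcp_pos: [0.5283, 0.2128, 0.0484]
orientation: [180.0, -0.0, -175.6]
wrist_force: [-0.5, -0.6, 4.6]
width: 0.583
gripper_force: 63.0
```

>>> {"api": "step_arm", "payload": {"targets": [-0.0006, 0, 0, 0, 0, 0, 1, 0, 0, 0, 0, 0, 0, 1, 0, 0, 0, 0, 0, 0, 1]}}

```text
t: 31.55
tcp_pos: [0.5297, 0.213, 0.0486]
orientation: [180.0, 0.1, -175.6]
wrist_force: [0.5, -0.3, 4.8]
width: 0.579
gripper_force: 63.0
```

>>> {"api": "step_arm", "payload": {"targets": [-0.0005, 0, 0, 0, 0, 0, 1, 0, 0, 0, 0, 0, 0, 1, 0, 0, 0, 0, 0, 0, 1]}}

```text
t: 31.8
tcp_pos: [0.5299, 0.213, 0.0485]
orientation: [180.0, 0.0, -175.6]
wrist_force: [-1.2, 0.6, 5.5]
width: 0.569
gripper_force: 63.0
```

>>> {"api": "step_arm", "payload": {"targets": [-0.0005, 0, 0, 0, 0, 0, 1, 0, 0, 0, 0, 0, 0, 1, 0, 0, 0, 0, 0, 0, 1]}}

```text
t: 32.05
tcp_pos: [0.5299, 0.2131, 0.0484]
orientation: [180.0, -0.0, -175.6]
wrist_force: [-1.0, 0.2, 4.1]
width: 0.58
gripper_force: 63.0
```

>>> {"api": "step_arm", "payload": {"targets": [-0.0004, 0, 0, 0, 0, 0, 1, 0, 0, 0, 0, 0, 0, 1, 0, 0, 0, 0, 0, 0, 1]}}

```text
t: 32.3
tcp_pos: [0.5299, 0.213, 0.0484]
orientation: [180.0, -0.0, -175.6]
wrist_force: [-1.2, 0.3, 6.1]
width: 0.583
gripper_force: 63.0
```

>>> {"api": "step_arm", "payload": {"targets": [-0.0005, 0, 0, 0, 0, 0, 1, 0, 0, 0, 0, 0, 0, 1, 0, 0, 0, 0, 0, 0, 1]}}

```text
t: 32.55
tcp_pos: [0.5299, 0.213, 0.0483]
orientation: [-180.0, -0.1, -175.6]
wrist_force: [-1.7, 0.3, 6.0]
width: 0.579
gripper_force: 63.1
```

>>> {"api": "step_arm", "payload": {"targets": [-0.0004, 0, 0, 0, 0, 0, 1, 0, 0, 0, 0, 0, 0, 1, 0, 0, 0, 0, 0, 0, 1]}}

```text
t: 32.8
tcp_pos: [0.53, 0.213, 0.0482]
orientation: [-180.0, -0.1, -175.6]
wrist_force: [-3.0, 0.6, 5.6]
width: 0.58
gripper_force: 63.1
```

>>> {"api": "step_arm", "payload": {"targets": [0, 0, 0, 0, 0, 0, 1]}}

```text
t: 32.88
tcp_pos: [0.53, 0.213, 0.0482]
orientation: [-180.0, -0.1, -175.6]
wrist_force: [-2.3, 0.5, 5.9]
width: 0.577
gripper_force: 63.1
```

>>> {"api": "step_arm", "payload": {"targets": [-0.0005, 0, 0, 0, 0, 0, 1, 0, 0, 0, 0, 0, 0, 1, 0, 0, 0, 0, 0, 0, 1]}}

```text
t: 33.13
tcp_pos: [0.5303, 0.213, 0.0481]
orientation: [-180.0, -0.1, -175.6]
wrist_force: [-2.7, 0.0, 5.7]
width: 0.579
gripper_force: 63.0
```

>>> {"api": "step_arm", "payload": {"targets": [-0.0004, 0, 0, 0, 0, 0, 1, 0, 0, 0, 0, 0, 0, 1, 0, 0, 0, 0, 0, 0, 1]}}

```text
t: 33.38
tcp_pos: [0.5303, 0.213, 0.048]
orientation: [-180.0, -0.2, -175.6]
wrist_force: [-5.0, 1.4, 5.5]
width: 0.578
gripper_force: 63.0
```

>>> {"api": "step_arm", "payload": {"targets": [0, 0, 0, 0, 0, 0, 1]}}

```text
t: 33.47
tcp_pos: [0.5303, 0.213, 0.048]
orientation: [-180.0, -0.2, -175.6]
wrist_force: [-4.2, 1.0, 4.0]
width: 0.572
gripper_force: 63.0
```

```bash
cat > chk.py <<'E'
from h import *
F=[]
for i in range(4):
    a=optics.snapshot('wrist'); g=get_obs(); F.append(np.r_[g['wrist_force'],g['tcp_pos'],g['t']])
print(np.mean(F,0).round(4),F[-1][-1])
a=cv2.cvtColor(a,cv2.COLOR_RGB2BGR);cv2.imwrite('pics/now.png',a)
b=cv2.imread('pics/w3.png')
for n,i in(('ref',b),('now',a)):
    g=cv2.cvtColor(i,cv2.COLOR_BGR2GRAY); print(n,g[225:256,246:259].mean(1).round().astype(int)); print('  side',g[225:256,204:212].mean(1).round().astype(int))
E
python3 chk.py
```

```text
[-3.0457  0.4316  5.4229  0.5303  0.213   0.048  33.5917] 33.6667
ref [ 59  61  60  60  61  63  61  61  60  59  62  71  80  81  80  82  81  81
  80  79  82  77  55  27  44  68  72 148 175 167 166]
  side [ 23  23  21  22  27  36  37  40  52  58  62  56  55  57  66  45  10  17
  16  26  30  37  38  37  28  59  69 135 172 171 168]
now [ 77  73  62  60  61  61  61  61  60  59  62  62  60  65  78  81  80  81
  81  81  80  79  81  82  58  51  67 105 158 173 166]
  side [ 54  14  15  16  26  29  26  28  21  27  19  14  33  34  36  36  35  64
  98 108  73  19  35  37  28  54  70 100 157 173 168]
```

```bash
python3 - <<'E'
import cv2,numpy as np
f=lambda n:cv2.resize(cv2.imread(n)[190:270,190:315],None,fx=3.1,fy=5,interpolation=cv2.INTER_CUBIC)
cv2.imwrite('pics/cmp.png',np.hstack([f('pics/w3.png'),f('pics/now.png')]))
E
```

```text
(no output)
```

View pics/cmp.png

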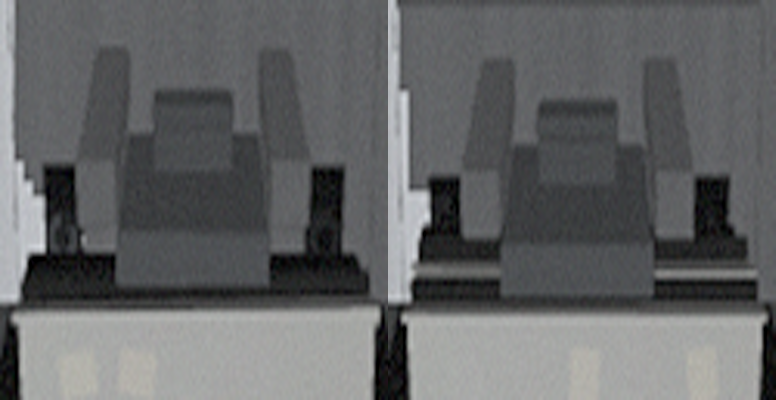

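Side by side, the catch again stands up, covering the stacked packs' front edges (right, rows 240–298), with the same size and height as the first time. I push no further: ease off, rise to the lips and release.

>>> {"api": "step_arm", "payload": {"targets": [0.0005, 0, 0, 0, 0, 0, 1, 0.0005, 0, 0, 0, 0, 0, 1, 0, 0, 0, 0, 0, 0, 1, 0, 0, 0, 0, 0, 0, 1]}}

```text
t: 34.0
tcp_pos: [0.5304, 0.213, 0.0481]
orientation: [-180.0, -0.1, -175.6]
wrist_force: [-3.3, 0.6, 4.3]
width: 0.578
gripper_force: 62.9
```

>>> {"api": "step_arm", "payload": {"targets": [0, 0, -0.0005, 0, 0, 0, 1, 0, 0, -0.0005, 0, 0, 0, 1, 0, 0, 0, 0, 0, 0, 1]}}

```text
t: 34.25
tcp_pos: [0.5306, 0.2128, 0.0492]
orientation: [-180.0, -0.1, -175.6]
wrist_force: [-3.8, 0.9, 4.2]
width: 0.578
gripper_force: 62.9
```

>>> {"api": "step_arm", "payload": {"targets": [0.0003, 0, -0.0005, 0, 0, 0, 1, 0, 0, 0, 0, 0, 0, 1, 0, 0, 0, 0, 0, 0, 1]}}

```text
t: 34.5
tcp_pos: [0.5307, 0.2128, 0.0497]
orientation: [-180.0, -0.0, -175.6]
wrist_force: [-4.1, 0.6, 4.2]
width: 0.577
gripper_force: 62.9
```

>>> {"api": "step_arm", "payload": {"targets": [0.0002, 0, -0.0005, 0, 0, 0, 1, 0, 0, 0, 0, 0, 0, 1, 0, 0, 0, 0, 0, 0, 1]}}

```text
t: 34.75
tcp_pos: [0.5306, 0.2128, 0.0503]
orientation: [-180.0, -0.0, -175.6]
wrist_force: [-3.8, 0.2, 3.5]
width: 0.578
gripper_force: 62.9
```

>>> {"api": "step_arm", "payload": {"targets": [0.0004, 0, -0.0004, 0, 0, 0, 1, 0, 0, 0, 0, 0, 0, 1, 0, 0, 0, 0, 0, 0, 1]}}

```text
t: 35.0
tcp_pos: [0.5307, 0.2128, 0.0508]
orientation: [-180.0, 0.0, -175.6]
wrist_force: [-3.2, 0.7, 3.9]
width: 0.579
gripper_force: 62.9
```

>>> {"api": "step_arm", "payload": {"targets": [0.0004, 0, -0.0004, 0, 0, 0, 1, 0, 0, 0, 0, 0, 0, 1, 0, 0, 0, 0, 0, 0, 1]}}

```text
t: 35.25
tcp_pos: [0.5305, 0.2128, 0.0512]
orientation: [180.0, 0.0, -175.6]
wrist_force: [-2.3, -0.3, 3.7]
width: 0.578
gripper_force: 62.9
```

>>> {"api": "step_arm", "payload": {"targets": [0.0002, 0, -0.0003, 0, 0, 0, 1, 0, 0, 0, 0, 0, 0, 1, 0, 0, 0, 0, 0, 0, 1]}}

```text
t: 35.5
tcp_pos: [0.5303, 0.2127, 0.0515]
orientation: [180.0, 0.0, -175.6]
wrist_force: [-2.1, -0.2, 3.7]
width: 0.577
gripper_force: 62.8
```

>>> {"api": "step_arm", "payload": {"targets": [0.0002, 0, -0.0004, 0, 0, 0, 1, 0, 0, 0, 0, 0, 0, 1, 0, 0, 0, 0, 0, 0, 1]}}

```text
t: 35.75
tcp_pos: [0.5303, 0.2127, 0.0516]
orientation: [180.0, 0.0, -175.6]
wrist_force: [0.5, 0.8, -0.3]
width: 0.578
gripper_force: 62.7
```

>>> {"api": "step_arm", "payload": {"targets": [0.0002, 0, -0.0004, 0, 0, 0, 1, 0, 0, 0, 0, 0, 0, 1, 0, 0, 0, 0, 0, 0, 1]}}

```text
t: 36.0
tcp_pos: [0.5303, 0.2127, 0.0518]
orientation: [180.0, 0.1, -175.6]
wrist_force: [3.8, 1.3, -7.2]
width: 0.578
gripper_force: 63.2
```

>>> {"api": "step_arm", "payload": {"targets": [-0.0003, 0, 0.0004, 0, 0, 0, 1, 0, 0, 0, 0, 0, 0, 1, 0, 0, 0, 0, 0, 0, 1]}}

```text
t: 36.25
tcp_pos: [0.5302, 0.2127, 0.0518]
orientation: [180.0, 0.0, -175.6]
wrist_force: [3.0, 0.2, -5.2]
width: 0.577
gripper_force: 63.4
```

>>> {"api": "step_arm", "payload": {"targets": [0, 0, 0, 0, 0, 0, 0.35, 0, 0, 0, 0, 0, 0, 0.25, 0, 0, 0, 0, 0, 0, 0.2, 0, 0, 0, 0, 0, 0, 0.2]}}

```text
t: 36.58
tcp_pos: [0.529, 0.2128, 0.052]
orientation: [-180.0, -0.0, -175.6]
wrist_force: [0.4, -0.1, 0.7]
width: 0.796
gripper_force: 0.0
```

>>> {"api": "step_arm", "payload": {"targets": [0, 0, -0.01, 0, 0, 0, 0.2, 0, 0, -0.03, 0, 0, 0, 0.2, 0, 0, -0.035, 0, 0, 0, 0.1, 0, 0, -0.035, 0, 0, 0, 0, 0, 0, 0, 0, 0, 0, 0, 0, 0, 0, 0, 0, 0, 0]}}

```text
t: 37.08
tcp_pos: [0.531, 0.2136, 0.1647]
orientation: [179.9, 0.3, -175.6]
wrist_force: [0.1, 0.1, 0.2]
width: 0.995
gripper_force: 0.0
```

```bash
python3 - <<'E'
from h import *
g=get_obs();m=optics.camera_model('wrist');m4=dict(np.load('w4.npz'))
a=cv2.cvtColor(optics.snapshot('wrist'),cv2.COLOR_RGB2BGR);cv2.imwrite('pics/w9.png',a)
b=cv2.imread('pics/w4.png');print(g['t'],g['tcp_pos'],g['wrist_force'])
# rectify both to plane z=.0575 in magazine frame, compare
c,s=np.cos(.0803),np.sin(.0803)
def warp(i,m,z):
    q=[(-45,-40),(40,-40),(40,40),(-45,40)]
    src=np.float32([pix(m,(.546+(x*c-y*s)/1e3,.214+(x*s+y*c)/1e3,z)) for x,y in q])
    dst=np.float32([((y+40)*4,(x+45)*4) for x,y in q])
    return cv2.cvtColor(cv2.warpPerspective(i,cv2.getPerspectiveTransform(src,dst),(320,340)),cv2.COLOR_BGR2GRAY)
A=warp(b,m4,.0575);B=warp(a,m,.0575)
print('first ',A[20:100:3,150:170].mean(1).round().astype(int));print('second',B[20:100:3,150:170].mean(1).round().astype(int))
print(cv2.phaseCorrelate(np.float32(A),np.float32(B)),np.abs(A.astype(int)-B).mean())
P=lambda I:[(np.where(I[r]>150)[0][[0,-1]]/4-40) for r in(120,160)]
print(P(A),P(B))
E
```

```text
37.0833 [0.53097319 0.21359421 0.16467926] [0.09670801 0.09802767 0.1597665 ]
first  [ 82  84  82  83  82  75  69  65  66  80  84  86  86  84 112 114  71  43
 118 176 190 188 186 186 186 187 186]
second [ 85  85  86  86  79  73  69  66  88 120 135 139 140 140 137 114  71  68
 145 189 195 192 190 192 195 199 200]
((-0.5825957173840663, -0.35218455649931), 0.40648050996992324) 8.23624080882353
[array([-37. ,  26.5]), array([-37.25,  26.25])] [array([-37.25,  26.25]), array([-37.5,  26. ])]
```

```bash
python3 -c "
from station import job
print(job.sign_off())"
```

```text
the job is handed in; nothing more can be done
None
```

I loaded both lidded packs under the lips with the catch up in front of them and handed the job in at about 37 s; the sign-off returned no verdict, and I checked the second pack's final seating by image comparison only.

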